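Rinse the balloon sticks and tidy the cubby

ROBOT

A 6-joint arm with a two-finger parallel gripper is mounted at the origin on the work surface. World frame = base frame: x ahead of the robot, y to its left, z up, the work surface at z = 0. Lengths are in mm, angles in rad, forces in N, time in s.
With the tool pointing down it reaches from about 300 to 775 mm from the base axis. Payload 14.6 kg.
Tool frame: the origin (TCP) lies at the very end of the fingers, on their centre line; the grasp point (between the pads) lies 19 mm behind it; z points along the fingers, y is the direction in which the jaws open and shut (so a half turn about z gives the same grasp; the last joint's range is limited). The gripper opens to 85 mm and grips with 20 to 120 N. Pads are 22 mm wide; open, the fingers measure 114 mm over their backs; the gripper's body (76 mm by 85 mm) begins 54 mm behind the grasp point. The pads swing forward as they close: fully open they stand 13 mm farther back than shut.
Start: joints at [-1.222, 0.3, 1.521, -0, 1.321, -0.067], TCP at [222.149, -503.129, 231.281] pointing down, gripper open.
Joint ranges: [-3.03, 3.03], [-0.79, 2.21], [0.23, 2.52], [-1.04, 4.18], [0, 3.07], [-2.55, 2.55]. Speed limits (rad/s): [2.22, 2.22, 2.57, 3.14, 3.14, 3.14].

INTERFACE

Orientations are given as a unit quaternion [w, x, y, z].
In Python, from bench import ctrl gives the robot as it stands.
- The arm moves only by the shell command python3 -m pendant 'ROWS'. ROWS is JSON, one flat list of numbers, 7 for each row, row after row: the shift along the tool's x, y, z in m, then the turn, a rotation vector about the tool's x, y, z in degrees, then the finger opening in m, from 0 to 0.0854. A call has 1 to 12 rows; each row shifts and turns the commanded pose from where the row before left it, along the tool's axes as they then stand; what a row does not reach is not made up. A row lasts 1/10 s, in which the tool goes at most 50 mm and 8.59 degrees, less where a joint would pass 70% of its speed; a pose out of reach is approached as far as the arm can. A call is refused whole if a number of a shift passes 0.05 or a number of a turn 8.59, either way. A call with a gripper value outside its range is refused whole. The fingers move at their own pace and stop on an object; the grip force is fixed at half the most. Time passes only in rows, so rows that do not move let the fingers close. It gives the time, the measured TCP pose, the force and the opening at its end, in the units of the state.
- ctrl.sense(): the state, without advancing time (a new reading comes with each control period).
- ctrl.grab_frame(name): name is "scene" or "top" or "wrist"; returns (picture, depth): 400x640x3 uint8, blue, green, red; 400x640 float32, mm along the optical axis (not along the pixel's ray), 0 where there is no reading.
- ctrl.camera_info(name): a dict with "mtx" (3x3 intrinsics, pixels), "rvec" (rotation vector, rad) and "tvec" (3), from world to camera coordinates, as OpenCV has them. Camera axes: x right, y down, z forward; pixel columns grow to the right and rows downward; lengths in mm; the calibration is good to about 2 mm. A picture is of the moment at which its call begins: read the wrist's pose just before it. camera_info takes no time and is no camera call; for the wrist camera it gives the pose at the moment of the call.
- ctrl.hand_in(): hands the job in, once; it reports no verdict.
The state is a dict: "t": time; "qpos": joint angles; "dq": joint speeds; "tau": joint torques, N m; "tcp_pos": TCP position; "eef_rot": TCP orientation; "contact_force": force on the tool from outside, world axes, zero at the start; "wrist_torque": the same for the moment, N m; "gripper_width": finger opening in mm.
Only numpy, scipy, OpenCV 4.12 (cv2) and the standard library are available. Lean on these libraries where they do the work, as an engineer would, in place of code of your own. Each camera call takes 0.05 s, during which the arm holds its last target.

TASK

Clean up after the party: take the used balloon sticks lying loose on the teal top (not the stock in the rack) one by one from the lightest colour to the darkest (yellow, red, blue), dip each one's cup end well down into the pink dish while holding it, and lay it flat inside the white drying tray. Put all the orange tying tools that lie about into the wooden crate. Do not knock over the dish, and leave the pump, ribbon spool and small cardboard box where they are.

Things in the scene. Friction and masses are not known exactly. Their poses are not given: they have to be found in the camera images.
- stick_yellow: balloon stick 180 mm long, 45 g: white square bar 12 x 12 mm, at one end a yellow round cup (36 mm across, 30 mm long, open end outward), at the other a white square foot 36 x 36 x 14 mm, so it lies level, bar 18 mm up (mid), and does not roll. Origin: mid-length on its axis, near the centre of mass; +x points to the cup. Bare bar from x = -76 to +60 mm. May be absent.
- stick_yellow_mouth (a point): middle of the mouth of the yellow stick's cup, 90 mm from the stick's origin along +x
- stick_yellow_foot (a point): middle of the end face of the yellow stick's foot, 90 mm from its origin along -x
- stick_red: balloon stick 180 mm long, 45 g: white square bar 12 x 12 mm, at one end a red round cup (36 mm across, 30 mm long, open end outward), at the other a white square foot 36 x 36 x 14 mm, so it lies level, bar 18 mm up (mid), and does not roll. Origin: mid-length on its axis, near the centre of mass; +x points to the cup. Bare bar from x = -76 to +60 mm. May be absent.
- stick_red_mouth (a point): middle of the mouth of the red stick's cup, 90 mm from the stick's origin along +x
- stick_red_foot (a point): middle of the end face of the red stick's foot, 90 mm from its origin along -x
- stick_blue: balloon stick 180 mm long, 45 g: white square bar 12 x 12 mm, at one end a blue round cup (36 mm across, 30 mm long, open end outward), at the other a white square foot 36 x 36 x 14 mm, so it lies level, bar 18 mm up (mid), and does not roll. Origin: mid-length on its axis, near the centre of mass; +x points to the cup. Bare bar from x = -76 to +60 mm. May be absent.
- stick_blue_mouth (a point): middle of the mouth of the blue stick's cup, 90 mm from the stick's origin along +x
- stick_blue_foot (a point): middle of the end face of the blue stick's foot, 90 mm from its origin along -x
- tyer1: orange plastic balloon tying tool lying flat, 120 mm long, 18 mm high, 50 g: a handle 20 mm wide from x = -60 to +12 mm, then a two-pronged fork 44 mm wide out to x = +60 mm. Origin: on its underside, mid-length; +x points along it to the fork, z up. May be absent.
- tyer2: orange plastic balloon tying tool lying flat, 120 mm long, 18 mm high, 50 g: a handle 20 mm wide from x = -60 to +12 mm, then a two-pronged fork 44 mm wide out to x = +60 mm. Origin: on its underside, mid-length; +x points along it to the fork, z up. May be absent.
- tyer3: orange plastic balloon tying tool lying flat, 120 mm long, 18 mm high, 50 g: a handle 20 mm wide from x = -60 to +12 mm, then a two-pronged fork 44 mm wide out to x = +60 mm. Origin: on its underside, mid-length; +x points along it to the fork, z up. May be absent.
- dish: loose pink ceramic rinsing dish, round, open at the top, empty, 0.45 kg: 55 mm high, 110 mm across the rim and 84 mm at the foot, walls 5 mm, inner floor 6 mm above the table. Origin: centre of its underside, z up.
- tray: white plastic drying tray fixed to the table: 240 mm along its x, 200 mm along its y, walls 30 mm high and 5 mm thick, floor 5 mm. Origin: centre of its underside.
- crate: pale wooden open crate fixed to the table: 200 mm along its x, 170 mm along its y, walls 50 mm high and 7 mm thick, floor 7 mm. Origin: centre of its underside.
- pump: bystander: purple plastic balloon hand pump standing upright, 80 mm foot, 219 mm high. Origin: centre of its underside.
- ribbon: bystander: purple ribbon spool lying flat, 50 mm across, 28 mm high. Origin: centre of its underside.
- balloon_box: bystander: small cardboard box, 50 (along its x) x 50 x 22 mm. Origin: centre of its underside.
Not all that is in view belongs to the job. What is shaped like the tyer2 but black or green is not meant.

How it is judged (in metres and radians):
On the way, in this order (a step that is already met when the one before it is completed fails the run):
1. the yellow stick, held by the gripper, has its cup end dipped in the pink dish (middle of the cup's mouth at least 12 mm below the rim) (horizontal distance between stick_yellow_mouth and dish below 0.045 m and z of stick_yellow_mouth in the frame of dish below 0.043 m and contact force between the fingers and stick_yellow above 0.3 N), for 0.1 s.
2. the red stick, held by the gripper, has its cup end dipped in the pink dish (middle of the cup's mouth at least 12 mm below the rim) (horizontal distance between stick_red_mouth and dish below 0.045 m and z of stick_red_mouth in the frame of dish below 0.043 m and contact force between the fingers and stick_red above 0.3 N), for 0.1 s.
3. the blue stick, held by the gripper, has its cup end dipped in the pink dish (middle of the cup's mouth at least 12 mm below the rim) (horizontal distance between stick_blue_mouth and dish below 0.045 m and z of stick_blue_mouth in the frame of dish below 0.043 m and contact force between the fingers and stick_blue above 0.3 N), for 0.1 s.
At the end, for the whole second after the job is handed in: every stick present is at rest with both ends inside the tray's outline and under 75 mm above its underside; every tying tool present is at rest with its middle inside the crate's walls and under 70 mm above its underside; the dish stands upright (within 0.2 rad) (x of stick_yellow_mouth in the frame of tray between -0.12 and 0.12 m and y of stick_yellow_mouth in the frame of tray between -0.1 and 0.1 m and z of each of stick_yellow_mouth, stick_yellow_foot, stick_red_mouth, stick_red_foot, stick_blue_mouth, stick_blue_foot in the frame of tray below 0.075 m and x of stick_yellow_foot in the frame of tray between -0.12 and 0.12 m and y of stick_yellow_foot in the frame of tray between -0.1 and 0.1 m and linear speed of each of stick_yellow, stick_red, stick_blue, tyer1, tyer2, tyer3 below 0.03 m/s and x of stick_red_mouth in the frame of tray between -0.12 and 0.12 m and y of stick_red_mouth in the frame of tray between -0.1 and 0.1 m and x of stick_red_foot in the frame of tray between -0.12 and 0.12 m and y of stick_red_foot in the frame of tray between -0.1 and 0.1 m and x of stick_blue_mouth in the frame of tray between -0.12 and 0.12 m and y of stick_blue_mouth in the frame of tray between -0.1 and 0.1 m and x of stick_blue_foot in the frame of tray between -0.12 and 0.12 m and y of stick_blue_foot in the frame of tray between -0.1 and 0.1 m and x of tyer1 in the frame of crate between -0.093 and 0.093 m and y of tyer1 in the frame of crate between -0.078 and 0.078 m and z of each of tyer1, tyer2, tyer3 in the frame of crate below 0.07 m and x of tyer2 in the frame of crate between -0.093 and 0.093 m and y of tyer2 in the frame of crate between -0.078 and 0.078 m and x of tyer3 in the frame of crate between -0.093 and 0.093 m and y of tyer3 in the frame of crate between -0.078 and 0.078 m and angle between dish's own z axis and vertical below 0.2 rad); the robot touches nothing.
It fails at once if the pump is shifted by more than 40 mm or tipped over (distance of pump from where it was at the start of the episode above 0.04 m or angle between pump's own z axis and vertical above 0.5 rad).
It fails at once if the ribbon is shifted by more than 40 mm or tipped over (distance of ribbon from where it was at the start of the episode above 0.04 m or angle between ribbon's own z axis and vertical above 0.5 rad).
It fails at once if the balloon box is shifted by more than 40 mm or tipped over (distance of balloon_box from where it was at the start of the episode above 0.04 m or angle between balloon_box's own z axis and vertical above 0.5 rad).
It fails at once if the pink dish is tipped by more than 30 degrees (angle between dish's own z axis and vertical above 0.52 rad).
Of stick_yellow, stick_red, stick_blue only 2 to 3 are there at a start; the rules pass over those that are not, and their reading is None.
Of tyer1, tyer2, tyer3 only 2 to 3 are there at a start; the rules pass over those that are not, and their reading is None.
At some moment in a run one of dish, stick_yellow, stick_red, stick_blue, tyer1, tyer2, tyer3 may be knocked a few centimetres aside while the robot is not near it.
It also fails if it takes over 210 s, if anything falls off the work surface, if the arm or the gripper's body presses on something with over 40 N, if the wrist force passes 120 N, or if a joint passes its speed limit or range.

## Working session

There is one attempt and no reset: what is moved stays moved. The work goes in short steps, Python scripts to look and compute and a shell command to move; the robot and the scene stay as the last step left them, time stands still between calls to the robot, and variables do not carry over. Pictures are saved under pics/ and viewed, and the job is handed in when it is done.

```bash
ls; mkdir -p pics; cat > h.py <<'E'
import numpy as np, cv2
from bench import ctrl
def grab(n):
    im,d=ctrl.grab_frame(n); c=ctrl.camera_info(n); return im,d,c
def cam(c):
    R,_=cv2.Rodrigues(np.array(c['rvec'],float)); return np.array(c['mtx'],float),R,np.array(c['tvec'],float).ravel()
def ray(c,u,v,z):
    K,R,t=cam(c); o=-R.T@t; d=R.T@np.linalg.inv(K)@np.array([u,v,1.]); s=(z-o[2])/d[2]; return o+s*d
def pt(c,u,v,dep):
    K,R,t=cam(c); return R.T@(np.linalg.inv(K)@np.array([u,v,1.])*dep-t)
def proj(c,p):
    K,R,t=cam(c); q=K@(R@np.array(p,float)+t); return q[:2]/q[2]
E
python3 - <<'E'
from h import *
for n in ("scene","top","wrist"):
    im,d,c=grab(n); cv2.imwrite(f'pics/{n}0.png',im); np.savez(f'{n}0.npz',im=im,d=d,**{k:np.array(v) for k,v in c.items()})
    K,R,t=cam(c); print(n,-R.T@t,K[0,0])
print(ctrl.sense())
E
```

```text
pics
scene [1112.59910406 -815.15701797 1132.37983267] 431.66460701660446
top [ 389.82690837 -146.07704149 1407.94625013] 500.18819908339714
wrist [ 298.25946978 -469.73039833  373.23132206] 336.43184532029875
{'t': 0.15, 'qpos': array([-1.22160424e+00,  3.00346501e-01,  1.52144690e+00, -1.14465483e-05,
        1.32069648e+00, -6.65826039e-02]), 'dq': array([ 2.41685011e-04, -2.99803397e-03, -3.27001261e-03, -4.86360391e-05,
       -1.58392053e-03,  5.55468420e-04]), 'tau': array([-6.42307150e-04, -5.43665600e+01, -3.61887932e+01, -9.77966943e-05,
        3.16599086e-03, -4.59715773e-05]), 'tcp_pos': array([ 222.08588434, -502.97016057,  230.84643135]), 'eef_rot': array([-4.43360654e-04,  9.78468744e-01,  2.06394564e-01, -6.86696848e-05]), 'contact_force': array([ 0.78035976, -0.09227977, -0.08461671]), 'wrist_torque': array([-0.03271496,  0.01030261, -0.00270309]), 'gripper_width': 85.31838288448967}
```

View pics/top0.png

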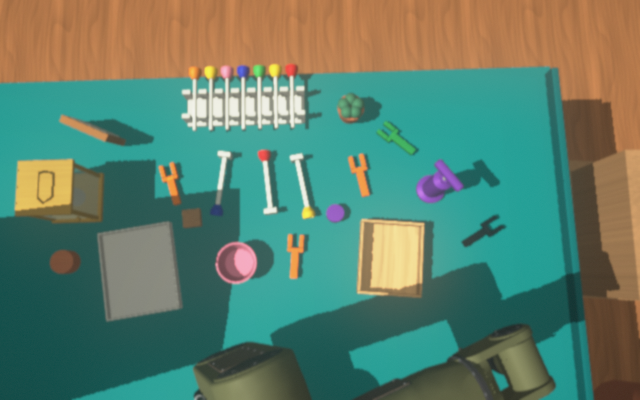

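View pics/scene0.png

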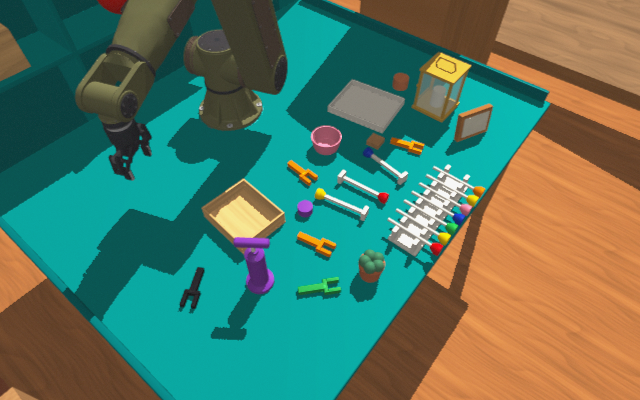

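The top view shows three loose sticks: yellow with its cup at (308,213), red with its cup at (264,155) and blue with its cup at (217,210). The three orange tyers are at (171,184), (360,175) and (296,257). The dish is at (236,263), the tray at (140,270) and the crate at (392,258). The rack stock at y≈100 and the green and black tools are not part of the job. Next I'll measure positions from this view.

```bash
cat > meas.py <<'E'
from h import *
def blobs(im,lo,hi,amin=30):
    hsv=cv2.cvtColor(im,cv2.COLOR_BGR2HSV); m=cv2.inRange(hsv,lo,hi)
    n,l,s,ce=cv2.connectedComponentsWithStats(m)
    return [(ce[i],s[i,4],l==i) for i in range(1,n) if s[i,4]>=amin]
def axis(c,mask,z):
    v,u=np.nonzero(mask); P=np.array([ray(c,a,b,z)[:2] for a,b in zip(u,v)])
    m=P.mean(0); w,V=np.linalg.eigh(np.cov((P-m).T)); a=V[:,1]; q=(P-m)@a; r=(P-m)@V[:,0]
    return m,a,q.min(),q.max(),r.min(),r.max(),P
E
python3 - <<'E'
from meas import *
f=np.load('top0.npz'); im=f['im']; c={k:f[k] for k in('mtx','rvec','tvec')}
d=f['d']
H=lambda *a:a
for nm,lo,hi,z,am in [('orange',(5,150,120),(16,255,255),18,60),('yellow',(22,150,120),(34,255,255),30,20),('red',(0,150,100),(4,255,255),30,20),('blue',(110,120,40),(128,255,255),30,20),('pink',(165,60,100),(179,255,255),55,60),('purple',(129,100,40),(150,255,255),28,30)]:
    for ce,a,m in blobs(im,lo,hi,am):
        mm,ax,q0,q1,r0,r1,P=axis(c,m,z)
        dd=d[int(ce[1]),int(ce[0])]
        print(nm,ce.round(1),a,'xy',mm.round(0),'ax',ax.round(3),'len',round(q1-q0),'w',round(r1-r0),'depthpt',pt(c,*ce,dd).round(0))
for u,v,n in[(220,182,'blue bar'),(268,187,'r'),(302,183,'y'),(140,270,'tray'),(392,258,'crate'),(236,263,'dish'),(192,218,'box')]:
    print(n,pt(c,u,v,d[v,u]).round(0))
for n,(x0,y0,x1,y1) in {'a':(150,130,410,290)}.items():
    cv2.imwrite('pics/crop0.png',cv2.resize(im[y0:y1,x0:x1],None,fx=3,fy=3,interpolation=cv2.INTER_CUBIC))
cv2.imwrite('pics/crop1.png',cv2.resize(im[190:350,0:260],None,fx=3,fy=3,interpolation=cv2.INTER_CUBIC))
E
```

```text
orange [194.2  71.2] 96 xy [981. 199.] ax [0.65 0.76] len 41 w 37 depthpt [959. 187.  69.]
orange [360.2 174.3] 317 xy [ 660. -273.] ax [-0.979 -0.202] len 116 w 42 depthpt [ 659. -273.   19.]
orange [171.2 182.1] 289 xy [653. 262.] ax [-0.963 -0.268] len 115 w 42 depthpt [651. 260.  25.]
orange [294.9 255.2] 300 xy [438. -83.] ax [-0.995  0.095] len 114 w 40 depthpt [437. -83.  19.]
yellow [274.2  69.6] 116 xy [973. -36.] ax [-0.985 -0.171] len 36 w 33 depthpt [959. -39.  63.]
yellow [209.7  71.5] 117 xy [973. 151.] ax [-0.857 -0.516] len 39 w 34 depthpt [958. 144.  65.]
yellow [307.3 212.6] 79 xy [ 553. -121.] ax [-0.53   0.848] len 28 w 26 depthpt [ 553. -121.   32.]
red [290.5  69.5] 96 xy [972. -83.] ax [-0.998  0.057] len 34 w 27 depthpt [955. -85.  70.]
red [263.2 154.8] 67 xy [721.  -1.] ax [-0.791 -0.612] len 27 w 24 depthpt [720.  -1.  37.]
blue [241.4  70.9] 69 xy [972.  59.] ax [-0.999  0.052] len 31 w 21 depthpt [956.  53.  69.]
blue [216.3 210.3] 70 xy [567. 132.] ax [0.423 0.906] len 28 w 24 depthpt [566. 130.  39.]
pink [226.   71.4] 99 xy [961.  99.] ax [-0.967 -0.254] len 33 w 30 depthpt [956.  97.  68.]
pink [235.8 262.2] 1348 xy [422.  74.] ax [-0.239  0.971] len 111 w 109 depthpt [423.  82.   5.]
purple [437.1 183.3] 935 xy [ 626. -486.] ax [-0.523  0.853] len 119 w 97 depthpt [ 603. -453.  161.]
purple [335.1 212.7] 219 xy [ 551. -198.] ax [-0.455  0.89 ] len 46 w 44 depthpt [ 551. -198.   28.]
blue bar [648. 123.  23.]
r [630. -12.  25.]
y [ 638. -108.   26.]
tray [409. 348.   8.]
crate [ 422. -353.    7.]
dish [421.  81.   9.]
box [548. 200.  25.]
```

View pics/crop0.png

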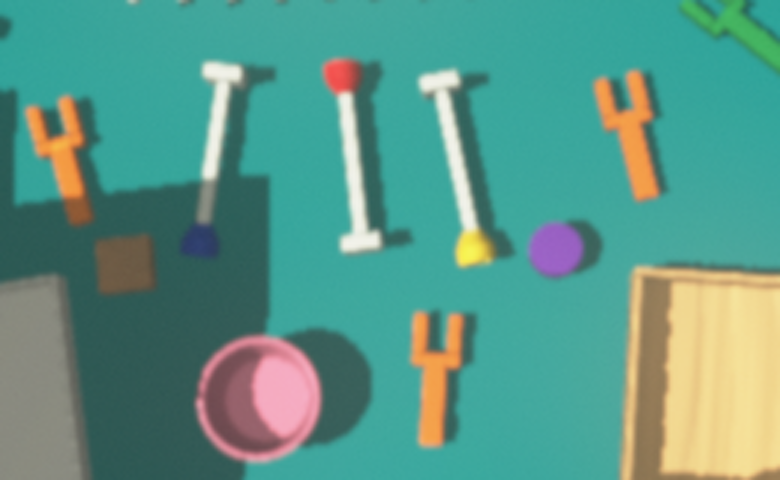

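View pics/wrist0.png

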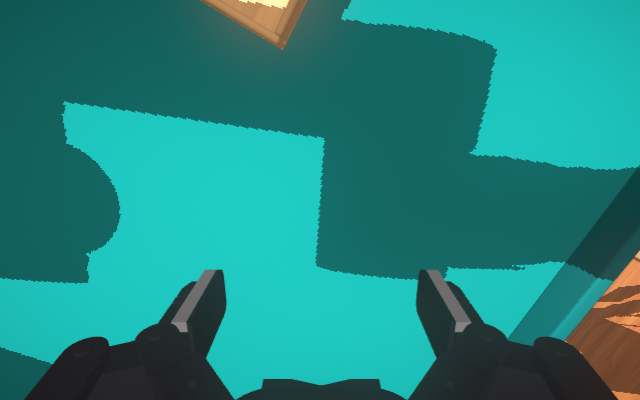

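```bash
cat > st.py <<'E'
from meas import *
from scipy.spatial.transform import Rotation as Ro
COL={'yellow':((22,150,120),(34,255,255)),'red':((0,150,100),(4,255,255)),'blue':((108,100,30),(128,255,255))}
def stick(im,c,col,near=None):
    """cup blob nearest base side (world x<850), foot by white component next to it"""
    out=[]
    for ce,a,m in blobs(im,*COL[col],20):
        p=ray(c,*ce,24)
        if p[0]<850: out.append((a,ce,p))
    if not out: return None
    a,ce,p=max(out,key=lambda o:o[0]); hsv=cv2.cvtColor(im,cv2.COLOR_BGR2HSV)
    w=cv2.inRange(hsv,(0,0,95),(179,75,255))
    n,l,s,cc=cv2.connectedComponentsWithStats(w)
    best=None
    for i in range(1,n):
        if not 120<s[i,4]<900: continue
        v,u=np.nonzero(l==i); dm=np.hypot(u-ce[0],v-ce[1]).min()
        if best is None or dm<best[0]: best=(dm,i)
    P=np.array([ray(c,x,y,20)[:2] for y,x in zip(*np.nonzero(l==best[1]))])
    d=P-p[:2]; r=np.hypot(*d.T); far=d[r>r.max()-12].mean(0)
    ax=-far/np.hypot(*far); b=d[(r>35)&(r<r.max()-25)]; 
    # bar line fit
    m=b.mean(0); w_,V=np.linalg.eigh(np.cov((b-m).T)); ba=V[:,1]; ba*=np.sign(ba@ax)
    end=((d-m)@ba).min()   # foot end face
    foot=p[:2]+m+ba*end; org=foot+ba*90
    return dict(cup=p[:2],foot=foot,org=org,dir=ba,ang=np.degrees(np.arctan2(ba[1],ba[0])),len_cup=np.hypot(*(p[:2]-foot)),mouth=org+ba*90)
def tyers(im,c):
    res=[]
    for ce,a,m in blobs(im,(5,150,100),(16,255,255),60):
        mm,ax,q0,q1,r0,r1,P=axis(c,m,18)
        if mm[0]>850: continue
        n=np.array([-ax[1],ax[0]]); q=(P-mm)@ax; r=(P-mm)@n
        e0=np.abs(r[q<q0+35]).max(); e1=np.abs(r[q>q1-35]).max()
        if e0>e1: ax=-ax; q=-q
        mid=(q.max()+q.min())/2
        h=(P-mm)[q<q.max()-60]; hm=h.mean(0)
        o=mm+ax*mid; 
        res.append(dict(org=o,handle=mm+hm,dir=ax,ang=np.degrees(np.arctan2(ax[1],ax[0])),L=q.max()-q.min(),px=ce.round(0)))
    return res
def dish(im,c):
    b=max(blobs(im,(165,60,60),(179,255,255),300),key=lambda t:t[1])
    v,u=np.nonzero(b[2]); h=cv2.convexHull(np.array(list(zip(u,v)),np.int32))
    (x,y),r=cv2.minEnclosingCircle(h); return ray(c,x,y,55)
def rel(goal,ang,tilt=0):
    """shift & rot to reach goal TCP (mm) with tool x at world angle ang deg, tilt deg about tool y afterwards"""
    s=ctrl.sense(); q=s['eef_rot']; R0=Ro.from_quat([q[1],q[2],q[3],q[0]])
    R1=Ro.from_euler('z',ang,degrees=True)*Ro.from_euler('x',180,degrees=True)*Ro.from_euler('y',tilt,degrees=True)
    dr=(R0.inv()*R1).as_rotvec(degrees=True)
    dw=np.array(goal)-s['tcp_pos']
    print('shift cur axes mm',R0.inv().apply(dw).round(1),'| in goal axes',R1.inv().apply(dw).round(1),'| rotvec deg',dr.round(1),'| yaw goal',ang)
def now():
    s=ctrl.sense(); q=s['eef_rot']; R0=Ro.from_quat([q[1],q[2],q[3],q[0]])
    print('t',round(s['t'],2),'tcp',s['tcp_pos'].round(1),'x',R0.apply([1,0,0]).round(2),'z',R0.apply([0,0,1]).round(2),'F',s['contact_force'].round(1),'w',round(s['gripper_width'],1),'q',s['qpos'].round(2))
E
cat > look.py <<'E'
from st import *
import sys
im,d,c=grab('top'); cv2.imwrite(sys.argv[1],im)
print('dish',dish(im,c).round(0))
for k in COL:
    s=stick(im,c,k)
    if s: print(k,{a:np.round(b,1 if a=='ang' else 2 if a=='dir' else 0).tolist() for a,b in s.items()})
for t in tyers(im,c): print('tyer',{a:np.round(b,1 if a=='ang' else 2 if a=='dir' else 0).tolist() for a,b in t.items()})
now()
E
python3 look.py pics/l1.png
python3 - <<'E'
from st import *
f=np.load('top0.npz'); im=f['im']; c={k:f[k] for k in('mtx','rvec','tvec')}
hsv=cv2.cvtColor(im,cv2.COLOR_BGR2HSV)
print(hsv[270,140],hsv[270,110],hsv[258,392])
for nm,lo,hi,z,u,v in[('tray',(0,0,60),(179,70,220),30,140,270),('crate',(12,60,60),(26,210,255),50,392,258)]:
    m=cv2.inRange(hsv,lo,hi); m=cv2.morphologyEx(m,cv2.MORPH_OPEN,np.ones((3,3)))
    n,l,s,ce=cv2.connectedComponentsWithStats(m); k=l[v,u]; print(nm,s[k])
    cs,_=cv2.findContours((l==k).astype(np.uint8),cv2.RETR_EXTERNAL,cv2.CHAIN_APPROX_NONE)
    P=np.array([ray(c,*p,z)[:2] for p in max(cs,key=len)[:,0].astype(float)],np.float32)
    r=cv2.minAreaRect(P); print(r, cv2.boxPoints(r).round(0).tolist())
E
```

```text
dish [421.  73.  55.]
yellow {'cup': [554.0, -121.0], 'foot': [725.0, -92.0], 'org': [637.0, -108.0], 'dir': [-0.98, -0.19], 'ang': -169.3, 'len_cup': 174.0, 'mouth': [549.0, -125.0]}
red {'cup': [723.0, 0.0], 'foot': [554.0, -19.0], 'org': [644.0, -11.0], 'dir': [1.0, 0.09], 'ang': 5.2, 'len_cup': 170.0, 'mouth': [733.0, -2.0]}
blue {'cup': [568.0, 133.0], 'foot': [740.0, 108.0], 'org': [651.0, 121.0], 'dir': [-0.99, 0.14], 'ang': 171.8, 'len_cup': 173.0, 'mouth': [562.0, 134.0]}
tyer {'org': [657.0, -274.0], 'handle': [627.0, -280.0], 'dir': [0.98, 0.2], 'ang': 11.6, 'L': 116.0, 'px': [360.0, 174.0]}
tyer {'org': [648.0, 261.0], 'handle': [621.0, 253.0], 'dir': [0.96, 0.27], 'ang': 15.6, 'L': 114.0, 'px': [171.0, 182.0]}
tyer {'org': [435.0, -83.0], 'handle': [405.0, -80.0], 'dir': [1.0, -0.09], 'ang': -5.4, 'L': 114.0, 'px': [295.0, 255.0]}
t 0.2 tcp [ 222.1 -503.   230.9] x [0.91 0.4  0.  ] z [-0.  0. -1.] F [-0.3 -0.2 -0.7] w 85.3 q [-1.22  0.3   1.52 -0.    1.32 -0.07]
[ 33  22 138] [ 33  21 135] [ 22 101 242]
tray [  97  221   86  100 6944]
((409.3583984375, 343.240234375), (244.0714874267578, 211.12899780273438), 8.05003833770752) [[274.0, 431.0], [303.0, 222.0], [545.0, 256.0], [515.0, 465.0]]
crate [ 357  219   68   79 4872]
((423.4339599609375, -342.9083557128906), (174.0265350341797, 203.35604858398438), 84.5514144897461) [[314.0, -420.0], [516.0, -439.0], [533.0, -266.0], [330.0, -247.0]]
```

View pics/crop1.png

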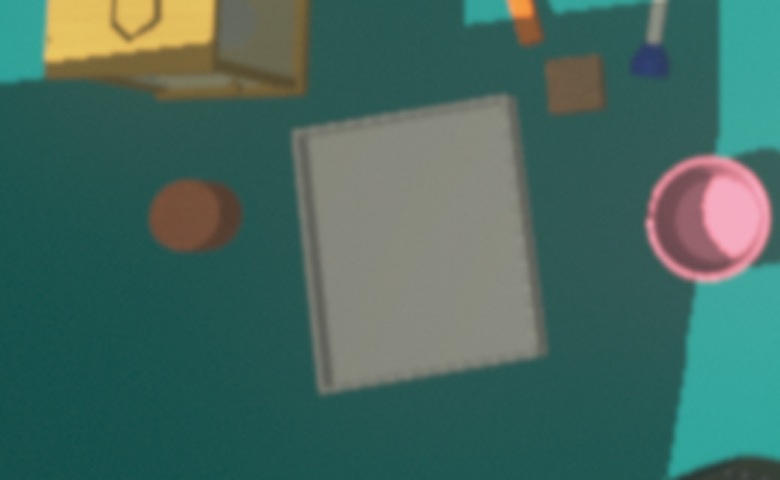

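All three sticks and all three orange tyers are present, and the measured sizes match the description. The yellow stick is the loose one with its cup at (307,213). The other yellow cups, at (210,72) and (274,70), are rack stock at world x≈970, and the enlarged crop confirms this. I'll go for its bar near the foot.

```bash
python3 -c "
from st import *
rel([681,-100,100],10)"
```

```text
shift cur axes mm [ 582.6 -183.2  131.1] | in goal axes [ 521.9 -317.2  130.9] | rotvec deg [-0.   0.  13.8] | yaw goal 10
```

```bash
python3 -m pendant '[0,0,0,0,0,6.9,0.06, 0,0,0,0,0,6.9,0.06, 0.04,-0.025,0,0,0,0,0.06, 0.04,-0.025,0,0,0,0,0.06, 0.04,-0.025,0,0,0,0,0.06, 0.04,-0.025,0,0,0,0,0.06, 0.04,-0.025,0,0,0,0,0.06, 0.04,-0.025,0,0,0,0,0.06, 0.04,-0.025,0,0,0,0,0.06, 0.04,-0.025,0,0,0,0,0.06, 0.04,-0.025,0,0,0,0,0.06, 0.04,-0.025,0,0,0,0,0.06]'; python3 -c "
from st import *
now();rel([681,-100,100],10)"
```

```text
t: 1.4
tcp_pos: [573.7, -185.7, 231.2]
eef_rot: [-0.0, 0.996, 0.087, -0.0]
contact_force: [0.3, 0.2, 0.8]
gripper_width: 60.0
t 1.4 tcp [ 573.7 -185.7  231.2] x [ 0.98  0.17 -0.  ] z [-0.  0. -1.] F [0.3 0.2 0.8] w 60.0 q [-0.37  0.42  1.36 -0.    1.36  1.02]
shift cur axes mm [120.6 -65.7 131.2] | in goal axes [120.5 -65.8 131.2] | rotvec deg [-0.  0.  0.] | yaw goal 10
```

```bash
python3 -m pendant '[0.03,-0.0165,0.03,0,0,0,0.06, 0.03,-0.0165,0.03,0,0,0,0.06, 0.03,-0.0165,0.03,0,0,0,0.06, 0.03,-0.0165,0.02,0,0,0,0.06, 0,0,0,0,0,0,0.06, 0,0,0,0,0,0,0.06]'; cat > wr.py <<'E'
from st import *
import sys
im,d,c=grab('wrist'); cv2.imwrite(sys.argv[1],im); now(); np.savez('w.npz',im=im,**{k:np.array(v) for k,v in c.items()})
E
python3 wr.py pics/w1.png; python3 look.py pics/l2.png
```

```text
t: 2.0
tcp_pos: [679.1, -101.1, 120.4]
eef_rot: [-0.0, 0.996, 0.088, -0.001]
contact_force: [-0.5, -0.8, 0.8]
gripper_width: 60.0
t 2.05 tcp [ 679.1 -101.8  121.6] x [0.98 0.17 0.  ] z [ 0. -0. -1.] F [-0.1 -0.4  0.1] w 60.2 q [-0.2   0.7   1.19 -0.    1.25  1.19]Traceback (most recent call last):
  File "look.py", line 4, in <module>
    print('dish',dish(im,c).round(0))
                 ~~~~^^^^^^
  File "st.py", line 41, in dish
    b=max(blobs(im,(165,60,60),(179,255,255),300),key=lambda t:t[1])
ValueError: max() iterable argument is empty
```

View pics/w1.png

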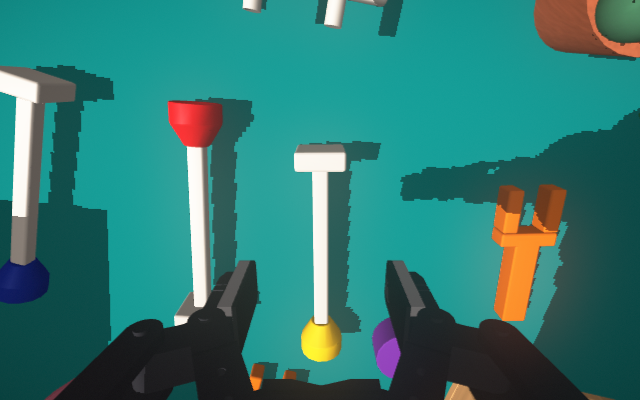

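The wrist view shows the yellow bar centred between the fingers (column 320, straight down the image), with its foot at (320,158). The red foot is clear of the left finger. I'll check the along-axis position and then descend.

```bash
python3 -c "
from st import *
f=np.load('w.npz');c={k:f[k] for k in('mtx','rvec','tvec')}
print(ray(c,320,147,36),ray(c,320,172,22),ray(c,320,320,24))
rel([681,-101,5],10)"
```

```text
[724.11073804 -93.8468366   36.        ] [703.72288696 -97.41561326  22.        ] [ 576.63073803 -119.7511991    24.        ]
shift cur axes mm [  2.   -0.9 117.3] | in goal axes [  2.1  -0.9 117.3] | rotvec deg [ 0.  -0.1 -0. ] | yaw goal 10
```

```bash
python3 -m pendant '[0,0,0.04,0,0,0,0.06, 0,0,0.04,0,0,0,0.06, 0,0,0.025,0,0,0,0.06, 0,0,0.01,0,0,0,0.06, 0,0,0,0,0,0,0, 0,0,0,0,0,0,0, 0,0,0,0,0,0,0, 0,0,0,0,0,0,0, 0,0,0,0,0,0,0]'; python3 -c "
from st import *
now()"
```

```text
t: 3.0
tcp_pos: [680.2, -101.8, 8.5]
eef_rot: [0.001, 0.996, 0.087, 0.001]
contact_force: [-1.2, -1.2, 6.9]
gripper_width: 10.6
t 3.0 tcp [ 680.2 -101.8    8.5] x [0.98 0.17 0.  ] z [ 0. -0. -1.] F [-1.2 -1.2  6.9] w 10.6 q [-0.2   0.83  1.24 -0.    1.06  1.19]
```

```bash
python3 -m pendant '[0,0,-0.03,0,0,0,0, 0,0,-0.05,0,0,0,0, 0,0,-0.05,0,0,0,0, 0,0,-0.05,0,0,0,0, 0,0,0,0,0,0,0]'; python3 wr.py pics/w2.png
```

```text
t: 3.5
tcp_pos: [681.5, -101.9, 196.0]
eef_rot: [0.002, 0.996, 0.087, 0.007]
contact_force: [0.6, 1.1, 0.5]
gripper_width: 10.4
t 3.55 tcp [ 680.5 -101.7  191.6] x [0.98 0.17 0.01] z [ 0.01 -0.   -1.  ] F [-0.4 -1.  -2.1] w 10.4 q [-0.2   0.64  1.12  0.    1.37  1.19]
```

View pics/w2.png

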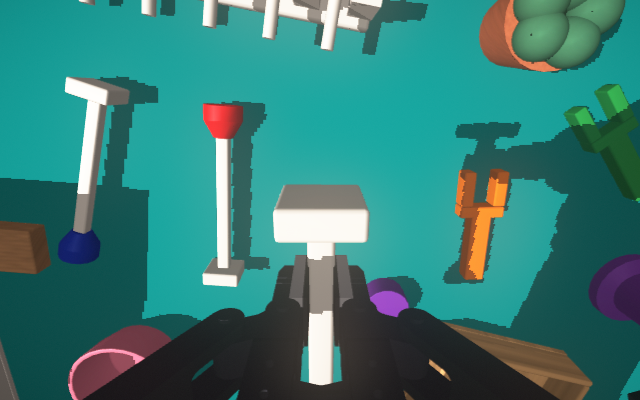

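```bash
cat > dip.py <<'E'
from st import *
def dipgoal(D,ang,zm,L=134,p=9.5,tilt=40,over=10):
    t=np.radians(tilt); a=np.radians(ang); u=-np.array([np.cos(a),np.sin(a),0]); k=np.array([0,0,1.])
    M=np.array([D[0],D[1],0])+over*u+zm*k
    ax=u*np.cos(t)-k*np.sin(t); G=M-L*ax
    return G+p*(-u*np.sin(t)-k*np.cos(t))
def mouth(L=134,p=9.5):
    s=ctrl.sense(); q=s['eef_rot']; R=Ro.from_quat([q[1],q[2],q[3],q[0]])
    return s['tcp_pos']+R.apply([-L,0,-p])
E
python3 - <<'E'
from dip import *
for z in(100,30):
    g=dipgoal([421,73],10,z); print(g); rel(g,10); rel(g,10,40)
E
```

```text
[518.25610548  90.14887543 178.85611749]
shift cur axes mm [-126.5 -217.2   11.1] | in goal axes [-126.5 -217.1   12.7] | rotvec deg [ 0.2 -0.4  0. ] | yaw goal 10
shift cur axes mm [-126.5 -217.2   11.1] | in goal axes [-105.1 -217.1  -71.6] | rotvec deg [ 0.2 39.6  0.1] | yaw goal 10
[518.25610548  90.14887543 108.85611749]
shift cur axes mm [-127.  -217.4   81.1] | in goal axes [-126.5 -217.1   82.7] | rotvec deg [ 0.2 -0.4  0. ] | yaw goal 10
shift cur axes mm [-127.  -217.4   81.1] | in goal axes [-150.1 -217.1  -17.9] | rotvec deg [ 0.2 39.6  0.1] | yaw goal 10
```

Translating first, then tilting.

```bash
python3 -m pendant '[-0.021,-0.036,0,0,0,0,0, -0.021,-0.036,0,0,0,0,0, -0.021,-0.036,0,0,0,0,0, -0.021,-0.036,0,0,0,0,0, -0.021,-0.036,0,0,0,0,0, -0.021,-0.036,0,0,0,0,0, 0,0,0,0,8,0,0, 0,0,0,0,8,0,0, 0,0,0,0,8,0,0, 0,0,0,0,8,0,0, 0,0,0,0,8,0,0, 0,0,0,0,0,0,0]'; python3 look.py pics/l3.png;  python3 - <<'E'
from dip import *
g=dipgoal([421,73],10,30);rel(g,10,40); print(mouth())
im,d,c=grab('scene'); cv2.imwrite('pics/s3.png',im)
E
```

```text
t: 4.75
tcp_pos: [515.3, 89.0, 184.3]
eef_rot: [-0.03, 0.936, 0.082, 0.34]
contact_force: [-0.8, 0.3, -0.6]
gripper_width: 10.4
dish [423.  53.  55.]
yellow {'cup': [408.0, 76.0], 'foot': [581.0, 121.0], 'org': [492.0, 133.0], 'dir': [-0.99, 0.14], 'ang': 172.2, 'len_cup': 179.0, 'mouth': [403.0, 146.0]}
red {'cup': [723.0, -0.0], 'foot': [554.0, -19.0], 'org': [644.0, -10.0], 'dir': [1.0, 0.09], 'ang': 5.2, 'len_cup': 170.0, 'mouth': [733.0, -2.0]}
tyer {'org': [657.0, -274.0], 'handle': [627.0, -280.0], 'dir': [0.98, 0.2], 'ang': 11.6, 'L': 116.0, 'px': [360.0, 174.0]}
tyer {'org': [648.0, 261.0], 'handle': [621.0, 253.0], 'dir': [0.96, 0.27], 'ang': 15.5, 'L': 115.0, 'px': [171.0, 182.0]}
tyer {'org': [435.0, -81.0], 'handle': [404.0, -80.0], 'dir': [1.0, 0.03], 'ang': 1.7, 'L': 113.0, 'px': [294.0, 258.0]}
t 4.8 tcp [516.3  89.2 185.3] x [0.76 0.13 0.64] z [ 0.63  0.11 -0.77] F [ 0.4 -0.4  0.7] w 10.3 q [0.07 0.02 2.11 0.21 0.33 1.29]
shift cur axes mm [-47.3  -0.5  60.1] | in goal axes [-47.6  -0.6  59.9] | rotvec deg [-0.   0.2  0. ] | yaw goal 10
[408.90698309  70.2842289  106.90716896]
```

View pics/l3.png

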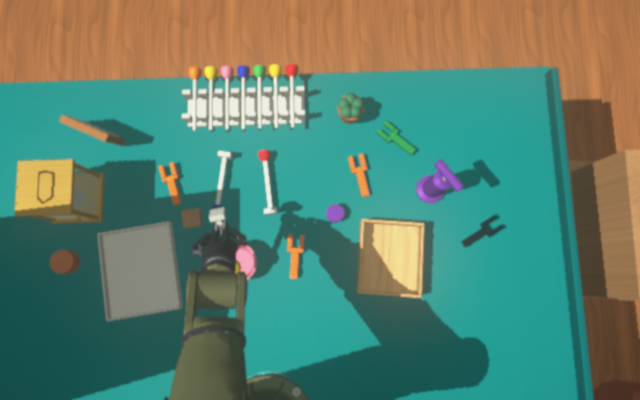

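View pics/s3.png

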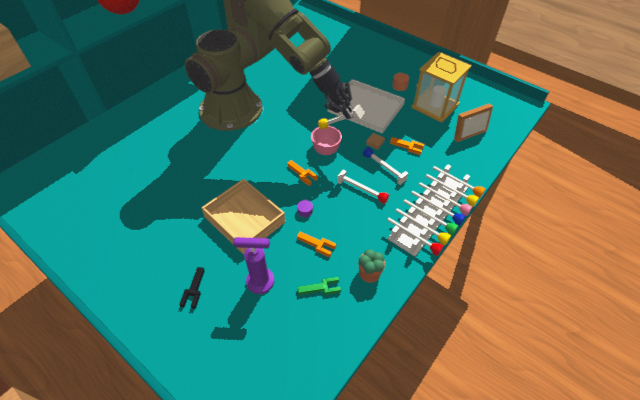

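The scene view shows the yellow cup over the dish at (326,142), which hasn't moved. Joint 5 is near its end, so I'll ease the tilt by 6° before going down.

```bash
python3 -m pendant '[0,0,0,0,-6,0,0, 0,0,0,0,0,0,0]'; python3 - <<'E'
from dip import *
now()
g=dipgoal([421,73],10,30,tilt=34);rel(g,10,34); print(g,mouth())
E
```

```text
t: 5.05
tcp_pos: [519.3, 89.4, 188.0]
eef_rot: [-0.025, 0.953, 0.084, 0.29]
contact_force: [0.0, -0.1, -0.2]
gripper_width: 10.4
t 5.05 tcp [519.3  89.4 188. ] x [0.82 0.14 0.56] z [ 0.55  0.1  -0.83] F [ 0.  -0.1 -0.2] w 10.4 q [0.08 0.04 2.04 0.12 0.48 1.38]
shift cur axes mm [-45.1  -1.   79.2] | in goal axes [-45.3  -0.9  79.2] | rotvec deg [0.  0.1 0. ] | yaw goal 10
[525.78686107  91.47675083  97.05599213] [404.58363492  69.09251821 121.15449732]
```

```bash
python3 -m pendant '[-0.013,0,0.022,0,0,0,0, -0.013,0,0.022,0,0,0,0, -0.01,0,0.018,0,0,0,0, -0.009,0,0.017,0,0,0,0, 0,0,0,0,0,0,0, 0,0,0,0,0,0,0, 0,0,0,0,0,0,0, 0,0,0,0,0,0,0]'; python3 - <<'E'
from dip import *
now(); print(mouth())
im,d,c=grab('scene'); cv2.imwrite('pics/s4.png',cv2.resize(im[80:220,240:440],None,fx=4,fy=4))
E
```

```text
t: 5.85
tcp_pos: [524.8, 90.6, 96.8]
eef_rot: [-0.026, 0.952, 0.084, 0.292]
contact_force: [0.6, 0.1, 1.1]
gripper_width: 10.5
t 5.85 tcp [524.8  90.6  96.8] x [0.82 0.14 0.56] z [ 0.55  0.1  -0.83] F [0.6 0.1 1.1] w 10.5 q [0.08 0.22 2.1  0.24 0.23 1.26]
[410.28686634  70.32246299  29.50351137]
```

View pics/s4.png

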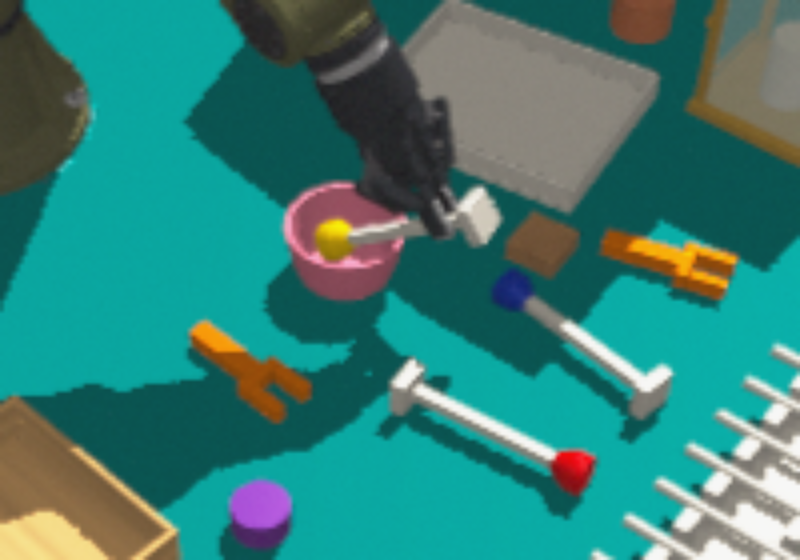

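The mouth computes to z≈29.5 mm, 11 mm from the dish centre, and the crop shows the yellow cup inside the dish. I'll raise it and go to the tray.

```bash
python3 -m pendant '[0.023,0,-0.04,0,0,0,0, 0.023,0,-0.04,0,0,0,0, 0.01,0,-0.015,0,0,0,0, 0,0,0,0,-8.5,0,0, 0,0,0,0,-8.5,0,0, 0,0,0,0,-8.5,0,0, 0,0,0,0,-8.5,0,0, 0,0,0,0,0,2,0, 0,0,0,0,0,0,0]'; python3 - <<'E'
from dip import *
now(); rel([446,403.5,110],8); rel([446,403.5,16],8)
E
```

```text
t: 6.8
tcp_pos: [518.0, 89.4, 205.6]
eef_rot: [0.0, 0.998, 0.07, 0.0]
contact_force: [-1.3, -0.1, -1.1]
gripper_width: 10.2
t 6.8 tcp [518.   89.4 205.6] x [0.99 0.14 0.  ] z [ 0. -0. -1.] F [-1.3 -0.1 -1.1] w 10.2 q [ 0.1   0.27  1.62 -0.    1.25  1.53]
shift cur axes mm [ -27.7 -321.1   95.6] | in goal axes [ -27.6 -321.1   95.6] | rotvec deg [ 0. -0. -0.] | yaw goal 8
shift cur axes mm [ -27.7 -321.1  189.6] | in goal axes [ -27.6 -321.1  189.6] | rotvec deg [ 0. -0. -0.] | yaw goal 8
```

```bash
python3 -m pendant '[-0.003,-0.046,0,0,0,0,0, -0.004,-0.046,0,0,0,0,0, -0.004,-0.046,0,0,0,0,0, -0.004,-0.046,0.005,0,0,0,0, -0.004,-0.046,0.01,0,0,0,0, -0.004,-0.046,0.015,0,0,0,0, -0.004,-0.045,0.015,0,0,0,0, 0,0,0.025,0,0,0,0, 0,0,0.025,0,0,0,0, 0,0,0,0,0,0,0, 0,0,0,0,0,0,0]'; python3 wr.py pics/w3.png; python3 - <<'E'
from dip import *
rel([446,403.5,16],8)
E
```

```text
t: 7.9
tcp_pos: [446.3, 403.4, 111.8]
eef_rot: [-0.0, 0.998, 0.07, 0.0]
contact_force: [-0.6, 1.5, -0.3]
gripper_width: 10.5
t 7.95 tcp [446.7 403.6 112.5] x [0.99 0.14 0.  ] z [ 0.  0. -1.] F [-0.2 -0.8  0.1] w 10.2 q [0.67 0.53 1.49 0.   1.12 2.1 ]
shift cur axes mm [-0.9  0.1 96.5] | in goal axes [-0.7 -0.  96.5] | rotvec deg [-0.1 -0.1  0. ] | yaw goal 8
```

View pics/w3.png

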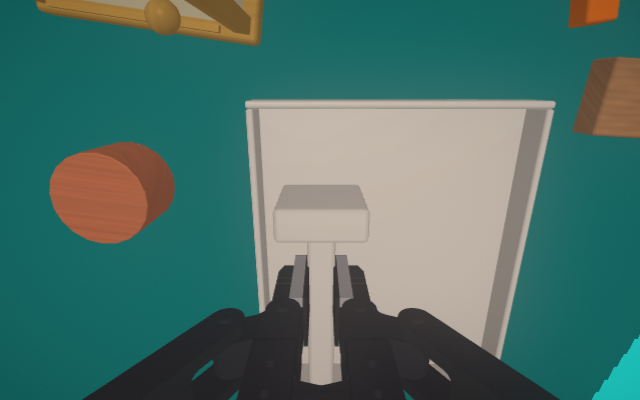

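```bash
python3 -c "
from st import *
f=np.load('w.npz');c={k:f[k] for k in('mtx','rvec','tvec')}
for u in(247,553): print(ray(c,u,102,30).round(0))"
```

```text
[515. 460.  30.]
[542. 266.  30.]
```

The wrist view agrees with the tray pose, putting its centre at about (410,345). I'll lay the stick down.

```bash
python3 -m pendant '[0,0,0.04,0,0,0,0, 0,0,0.035,0,0,0,0, 0,0,0.015,0,0,0,0, 0,0,0.006,0,0,0,0, 0,0,0,0,0,0,0, 0,0,0,0,0,0,0.03, 0,0,0,0,0,0,0.03, 0,0,0,0,0,0,0.03, 0,0,-0.03,0,0,0,0.03, 0,0,-0.05,0,0,0,0.03, 0,0,-0.05,0,0,0,0.03, 0,0,-0.05,0,0,0,0.03]'; python3 wr.py pics/w4.png
```

```text
t: 9.15
tcp_pos: [445.9, 403.3, 197.3]
eef_rot: [-0.0, 0.998, 0.07, 0.0]
contact_force: [0.5, 0.0, 0.5]
gripper_width: 30.2
t 9.2 tcp [447.9 404.9 206.6] x [0.99 0.14 0.01] z [ 0.01  0.01 -1.  ] F [0.  0.6 9.4] w 29.8 q [0.67 0.43 1.4  0.   1.3  2.11]
```

View pics/w4.png

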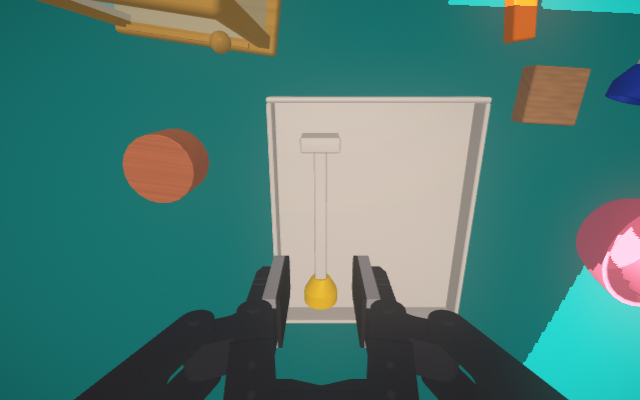

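The yellow stick lies flat in the tray, cup at (320,292) and foot at (320,142). Next is the red one.

```bash
python3 -c "
from st import *
rel([599,-15,190],8)"; python3 -m pendant '[0.009,0.043,0,0,0,0,0.06, 0.009,0.043,0,0,0,0,0.06, 0.009,0.043,0,0,0,0,0.06, 0.009,0.043,0,0,0,0,0.06, 0.009,0.043,0,0,0,0,0.06, 0.009,0.043,0,0,0,0,0.06, 0.009,0.043,0,0,0,0,0.06, 0.009,0.043,0,0,0,0,0.06, 0.009,0.043,0,0,0,0,0.06, 0.009,0.043,0,0,0,0,0.06]'; python3 -c "
from st import *
now();rel([599,-15,190],185.2)"
```

```text
shift cur axes mm [ 90.8 437.   14.8] | in goal axes [ 91.2 436.9  16.6] | rotvec deg [-0.4 -0.6  0. ] | yaw goal 8
t: 10.2
tcp_pos: [595.7, -11.6, 195.1]
eef_rot: [0.0, 0.998, 0.07, 0.0]
contact_force: [0.0, 0.5, -0.2]
gripper_width: 59.9
t 10.2 tcp [595.7 -11.6 195.1] x [0.99 0.14 0.  ] z [ 0. -0. -1.] F [ 0.   0.5 -0.2] w 59.9 q [-0.08  0.43  1.43  0.    1.28  1.35]
shift cur axes mm [2.8 3.8 5.1] | in goal axes [-3.  -3.7  5.1] | rotvec deg [ 1.000e-01  0.000e+00 -1.772e+02] | yaw goal 185.2
```

```bash
python3 -m pendant '[0,0,0,0,0,-8.5,0.06, 0,0,0,0,0,-8.5,0.06, 0,0,0,0,0,-8.5,0.06, 0,0,0,0,0,-8.5,0.06, 0,0,0,0,0,-8.5,0.06, 0,0,0,0,0,-8.5,0.06, 0,0,0,0,0,-8.5,0.06, 0,0,0,0,0,-8.5,0.06, 0,0,0,0,0,-8.5,0.06, 0,0,0,0,0,-8.5,0.06, 0,0,0,0,0,-8.5,0.06, 0,0,0,0,0,-8.5,0.06]';python3 -m pendant '[0,0,0,0,0,-8.5,0.06, 0,0,0,0,0,-8.5,0.06, 0,0,0,0,0,-8.5,0.06, 0,0,0,0,0,-8.5,0.06, 0,0,0,0,0,-8.5,0.06, 0,0,0,0,0,-8.5,0.06, 0,0,0,0,0,-8.5,0.06, 0,0,0,0,0,-8.5,0.06, 0,0,0.04,0,0,-7.2,0.06, 0,0,0.03,0,0,0,0.06, 0,0,0,0,0,0,0.06]'; python3 wr.py pics/w5.png;  python3 -c "
from st import *
rel([599,-15,8],185.2)"
```

```text
t: 11.4
tcp_pos: [595.3, -9.7, 194.9]
eef_rot: [0.0, 0.571, 0.821, 0.0]
contact_force: [-0.1, 0.5, 0.1]
gripper_width: 60.3
t: 12.5
tcp_pos: [593.5, -9.6, 121.1]
eef_rot: [-0.003, -0.045, 0.999, 0.0]
contact_force: [0.6, -0.7, 0.1]
gripper_width: 59.8
t 12.55 tcp [594.7  -9.7 123.9] x [-1.   -0.09  0.  ] z [-0.  0. -1.] F [-0.1  0.2  1. ] w 59.8 q [-0.08  0.5   1.5   0.    1.14 -1.74]
shift cur axes mm [ -4.1  -5.7 115.9] | in goal axes [ -3.8  -5.6 115.9] | rotvec deg [ 0.  -0.1 -0. ] | yaw goal 185.2
```

View pics/w5.png

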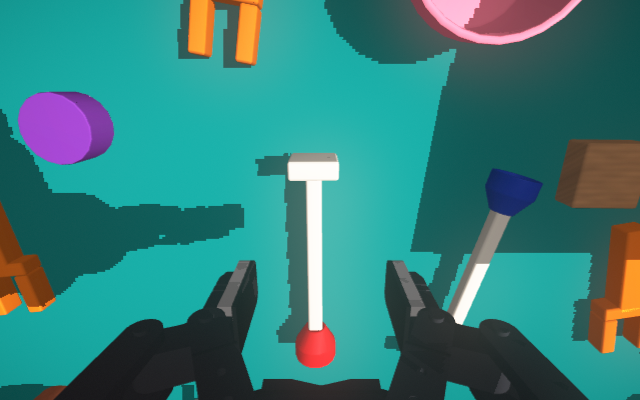

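The red stick is between the fingers, foot at (314,166) and cup at (315,345), about 5 px left of centre.

```bash
python3 -c "
from st import *
f=np.load('w.npz');c={k:f[k] for k in('mtx','rvec','tvec')}
for p in[(314,154,36),(314,181,22),(314,200,24),(315.5,325,24)]: print(ray(c,*p).round(0))"
```

```text
[554. -19.  36.]
[577. -17.  22.]
[592. -16.  24.]
[705.  -5.  24.]
```

```bash
python3 -m pendant '[-0.004,-0.0055,0.03,0,0,0,0.06, 0,0,0.04,0,0,0,0.06, 0,0,0.03,0,0,0,0.06, 0,0,0.012,0,0,0,0.06, 0,0,0,0,0,0,0, 0,0,0,0,0,0,0, 0,0,0,0,0,0,0, 0,0,0,0,0,0,0, 0,0,0,0,0,0,0]'; python3 -c "
from st import *
now()"
```

```text
t: 13.45
tcp_pos: [600.9, -15.0, 14.9]
eef_rot: [0.002, -0.046, 0.999, -0.0]
contact_force: [-1.3, -0.2, 7.6]
gripper_width: 10.3
t 13.45 tcp [600.9 -15.   14.9] x [-1.   -0.09 -0.  ] z [ 0. -0. -1.] F [-1.3 -0.2  7.6] w 10.3 q [-0.09  0.66  1.54 -0.    0.94 -1.75]
```

```bash
python3 -m pendant '[0,0,0,0,0,0,0, 0,0,0,0,0,0,0]'; python3 wr.py pics/w6.png
```

```text
t: 13.65
tcp_pos: [600.9, -15.0, 14.9]
eef_rot: [0.002, -0.046, 0.999, -0.0]
contact_force: [-1.0, 0.2, 8.4]
gripper_width: 10.1
t 13.7 tcp [600.9 -15.   14.9] x [-1.   -0.09 -0.  ] z [ 0. -0. -1.] F [-1.9 -0.3  8. ] w 9.9 q [-0.09  0.66  1.54 -0.    0.94 -1.75]
```

View pics/w6.png

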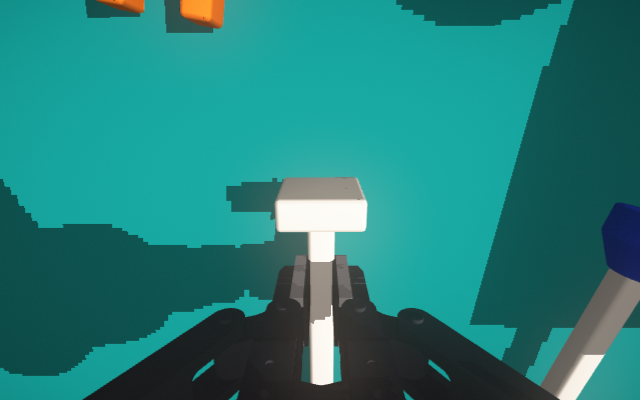

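The grip sits near the finger tips, with TCP z at 14.9. I'll open, go lower and regrip.

```bash
python3 -m pendant '[0,0,0,0,0,0,0.04, 0,0,0,0,0,0,0.04, 0,0,0,0,0,0,0.04]'; python3 -m pendant '[0,0,0.004,0,0,0,0.04, 0,0,0,0,0,0,0.04]'
```

```text
t: 14.0
tcp_pos: [599.9, -14.9, 13.0]
eef_rot: [0.0, -0.046, 0.999, -0.0]
contact_force: [0.3, -0.9, 0.3]
gripper_width: 40.4
t: 14.2
tcp_pos: [599.5, -14.9, 8.0]
eef_rot: [-0.0, -0.046, 0.999, 0.0]
contact_force: [-0.1, 1.2, 0.2]
gripper_width: 40.1
```

```bash
python3 -m pendant '[0,0,0.002,0,0,0,0.04, 0,0,0,0,0,0,0, 0,0,0,0,0,0,0, 0,0,0,0,0,0,0, 0,0,0,0,0,0,0]'; python3 -m pendant '[0,0,-0.03,0,0,0,0, 0,0,-0.05,0,0,0,0, 0,0,-0.05,0,0,0,0, 0,0,-0.05,0,0,0,0, 0,0,0,0,0,0,0, 0,0,0,0,0,0,0]'; python3 wr.py pics/w7.png; python3 -c "
from st import *
rel([520,90,206],10)"
```

```text
t: 14.7
tcp_pos: [599.9, -14.9, 6.8]
eef_rot: [0.0, -0.046, 0.999, -0.0]
contact_force: [0.5, 0.2, 0.1]
gripper_width: 10.9
t: 15.3
tcp_pos: [599.9, -14.9, 187.4]
eef_rot: [0.001, -0.046, 0.999, -0.0]
contact_force: [-0.7, -0.3, -1.6]
gripper_width: 10.6
t 15.35 tcp [599.4 -14.9 185.9] x [-1.   -0.09  0.  ] z [-0.  0. -1.] F [-0.1  0.3 -0.9] w 10.8 q [-0.09  0.45  1.43 -0.    1.27 -1.75]
shift cur axes mm [ 69.5 111.7 -20. ] | in goal axes [ -60.  -117.1  -20.1] | rotvec deg [-1.000e-01 -0.000e+00  1.752e+02] | yaw goal 10
```

View pics/w7.png

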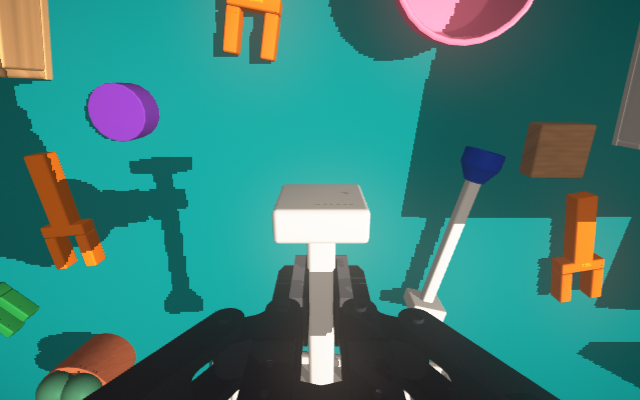

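```bash
python3 -m pendant '[0.01,0.016,-0.003,0,0,0,0, 0.01,0.016,-0.003,0,0,0,0, 0.01,0.016,-0.003,0,0,0,0, 0.01,0.016,-0.003,0,0,0,0, 0.01,0.016,-0.003,0,0,0,0, 0.01,0.016,-0.003,0,0,0,0, 0.01,0.016,-0.002,0,0,0,0, 0,0,0,0,0,8.5,0, 0,0,0,0,0,8.5,0, 0,0,0,0,0,8.5,0, 0,0,0,0,0,8.5,0, 0,0,0,0,0,8.5,0]'; python3 -m pendant '[0,0,0,0,0,8.5,0, 0,0,0,0,0,8.5,0, 0,0,0,0,0,8.5,0, 0,0,0,0,0,8.5,0, 0,0,0,0,0,8.5,0, 0,0,0,0,0,8.5,0, 0,0,0,0,0,8.5,0, 0,0,0,0,0,8.5,0, 0,0,0,0,0,8.5,0, 0,0,0,0,0,8.5,0, 0,0,0,0,0,8.5,0, 0,0,0,0,0,8.5,0]'; python3 -m pendant '[0,0,0,0,0,8.5,0, 0,0,0,0,0,8.5,0, 0,0,0,0,0,8.5,0, 0,0,0,0,0,5,0, 0,0,0,0,8.5,0,0, 0,0,0,0,8.5,0,0, 0,0,0,0,8.5,0,0, 0,0,0,0,8.5,0,0, 0,0,0,0,0,0,0, 0,0,0,0,0,0,0]'; python3 - <<'E'
from dip import *
im,d,c=grab('scene'); cv2.imwrite('pics/s5.png',cv2.resize(im[80:220,240:440],None,fx=4,fy=4))
now(); g=dipgoal([421,73],10,28,L=134,p=11,tilt=34);rel(g,10,34); print(g,mouth(134,11))
E
```

```text
t: 16.55
tcp_pos: [519.4, 91.0, 206.8]
eef_rot: [0.0, 0.322, 0.947, 0.0]
contact_force: [-0.3, 0.3, -1.1]
gripper_width: 10.5
t: 17.75
tcp_pos: [519.4, 90.9, 206.8]
eef_rot: [0.0, 0.939, 0.345, 0.0]
contact_force: [-0.5, 0.2, -1.0]
gripper_width: 10.0
t: 18.75
tcp_pos: [519.5, 90.7, 207.2]
eef_rot: [-0.026, 0.953, 0.085, 0.29]
contact_force: [0.4, 0.7, 0.2]
gripper_width: 10.5
t 18.8 tcp [520.2  90.7 207.5] x [0.82 0.15 0.56] z [ 0.55  0.1  -0.83] F [ 0.1 -0.5 -0.4] w 10.7 q [0.08 0.02 2.01 0.11 0.53 1.39]
shift cur axes mm [-58.    0.3  98. ] | in goal axes [-58.2   0.2  97.9] | rotvec deg [-0.2  0.1  0.2] | yaw goal 10
[526.61290733  91.62240507  93.81243577] [404.66051022  69.83223842 141.9018065 ]
```

View pics/s5.png

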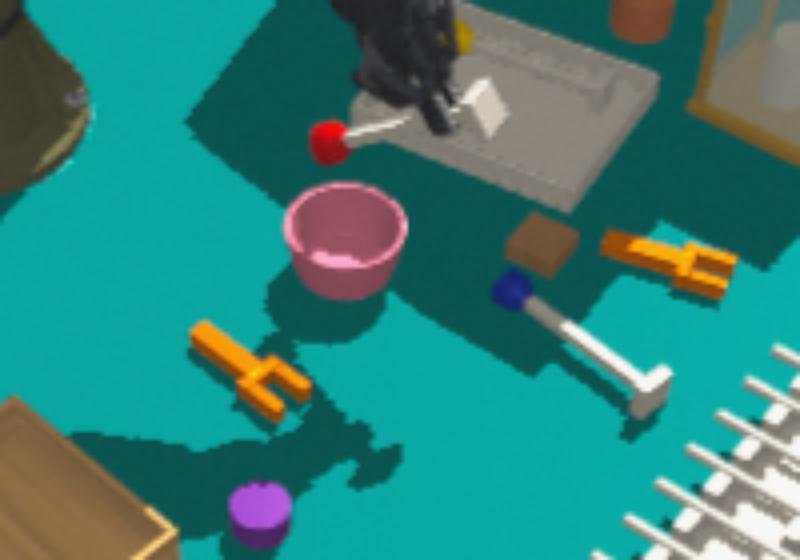

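The dish hasn't moved (crop centre (346,240), the same as before), and the red cup is above it. Dipping now.

```bash
python3 -m pendant '[-0.015,0,0.026,0,0,0,0, -0.013,0,0.022,0,0,0,0, -0.012,0,0.019,0,0,0,0, -0.01,0,0.017,0,0,0,0, -0.008,0,0.014,0,0,0,0, 0,0,0,0,0,0,0, 0,0,0,0,0,0,0, 0,0,0,0,0,0,0, 0,0,0,0,0,0,0]'; python3 - <<'E'
from dip import *
now(); print(mouth(134,11))
im,d,c=grab('scene'); cv2.imwrite('pics/s6.png',cv2.resize(im[80:220,240:440],None,fx=4,fy=4))
E
```

```text
t: 19.7
tcp_pos: [527.0, 91.6, 94.0]
eef_rot: [-0.026, 0.952, 0.085, 0.292]
contact_force: [0.1, -0.3, -0.4]
gripper_width: 10.1
t 19.7 tcp [527.   91.6  94. ] x [0.82 0.15 0.56] z [ 0.55  0.1  -0.83] F [ 0.1 -0.3 -0.4] w 10.1 q [0.08 0.23 2.09 0.25 0.23 1.24]
[411.67790408  70.77114547  28.06447042]
```

View pics/s6.png

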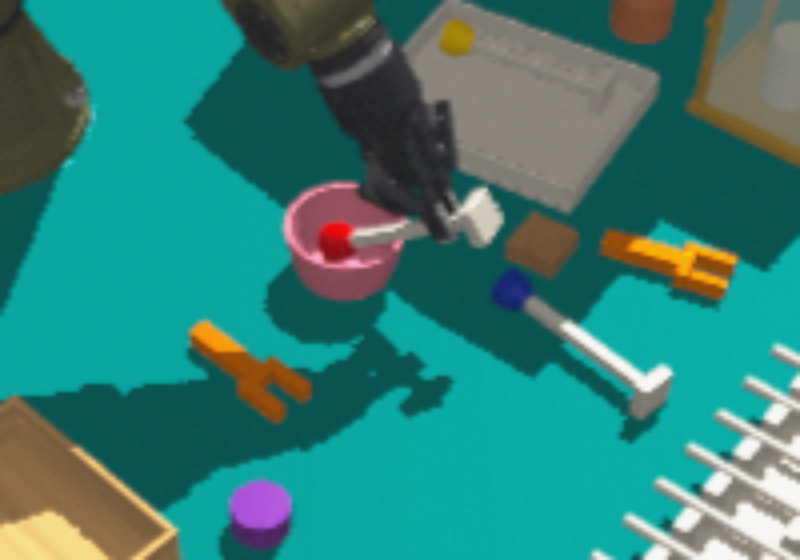

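The red cup is in the dish with its mouth at z≈28 mm. Next it goes to the middle of the tray.

```bash
python3 -m pendant '[0.023,0,-0.04,0,0,0,0, 0.023,0,-0.04,0,0,0,0, 0.01,0,-0.015,0,0,0,0, 0,0,0,0,-8.5,0,0, 0,0,0,0,-8.5,0,0, 0,0,0,0,-8.5,0,0, 0,0,0,0,-8.5,0,0, 0,0,0,0,0,2,0, 0,0,0,0,0,0,0]'; python3 - <<'E'
from dip import *
now(); rel([454,351,14],8)
E
```

```text
t: 20.65
tcp_pos: [520.2, 90.3, 203.0]
eef_rot: [0.0, 0.997, 0.071, -0.0]
contact_force: [-0.4, 0.6, -0.9]
gripper_width: 10.4
t 20.65 tcp [520.2  90.3 203. ] x [ 0.99  0.14 -0.  ] z [-0. -0. -1.] F [-0.4  0.6 -0.9] w 10.4 q [ 0.1   0.28  1.62 -0.    1.25  1.53]
shift cur axes mm [ -28.4 -267.5  188.9] | in goal axes [ -29.3 -267.4  189. ] | rotvec deg [0.  0.  0.2] | yaw goal 8
```

```bash
python3 -m pendant '[-0.005,-0.045,0,0,0,0,0, -0.005,-0.045,0,0,0,0,0, -0.005,-0.045,0,0,0,0,0, -0.005,-0.045,0.01,0,0,0,0, -0.005,-0.045,0.015,0,0,0,0, -0.004,-0.043,0.02,0,0,0,0, 0,0,0.045,0,0,0,0, 0,0,0,0,0,0,0, 0,0,0,0,0,0,0]'; python3 wr.py pics/w8.png; python3 - <<'E'
from dip import *
rel([454,351,14],8)
E
```

```text
t: 21.55
tcp_pos: [453.0, 350.9, 114.2]
eef_rot: [0.0, 0.997, 0.072, -0.0]
contact_force: [0.3, -0.0, -0.1]
gripper_width: 10.1
t 21.6 tcp [453.7 351.1 115.3] x [0.99 0.14 0.  ] z [ 0.  0. -1.] F [-0.1  0.3 -0.7] w 10.5 q [ 0.59  0.47  1.57 -0.    1.1   2.02]
shift cur axes mm [  0.    0.2 101.3] | in goal axes [3.000e-01 1.000e-01 1.013e+02] | rotvec deg [-0.1 -0.1  0.2] | yaw goal 8
```

View pics/w8.png

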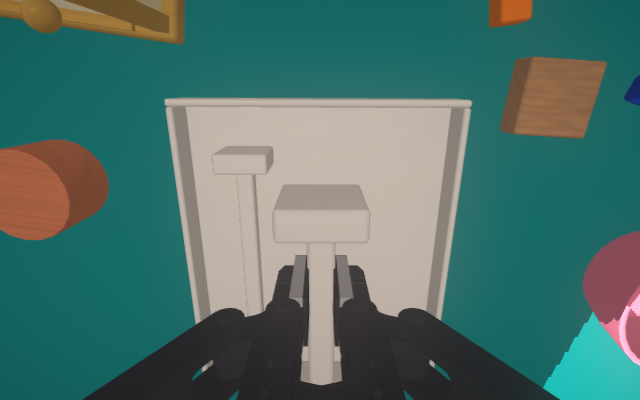

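```bash
python3 -m pendant '[0,0,0.04,0,0,0,0, 0,0,0.04,0,0,0,0, 0,0,0.014,0,0,0,0, 0,0,0.006,0,0,0,0, 0,0,0,0,0,0,0, 0,0,0,0,0,0,0.03, 0,0,0,0,0,0,0.03, 0,0,0,0,0,0,0.03, 0,0,-0.03,0,0,0,0.03, 0,0,-0.05,0,0,0,0.03, 0,0,-0.05,0,0,0,0.03, 0,0,-0.05,0,0,0,0.03]'; python3 wr.py pics/w9.png; python3 -c "
from st import *
rel([693,114,120],-8.3)"
```

```text
t: 22.8
tcp_pos: [452.6, 351.2, 195.7]
eef_rot: [-0.0, 0.997, 0.072, 0.0]
contact_force: [0.6, -0.6, -0.1]
gripper_width: 29.8
t 22.85 tcp [454.8 352.8 204.7] x [0.99 0.14 0.01] z [ 0.01  0.01 -1.  ] F [2.1 0.7 9.9] w 29.8 q [ 0.6   0.37  1.49 -0.    1.27  2.02]
shift cur axes mm [200.7 270.9  85.5] | in goal axes [270.2 201.9  84.7] | rotvec deg [-0.4 -0.6 16.5] | yaw goal -8.3
```

View pics/w9.png

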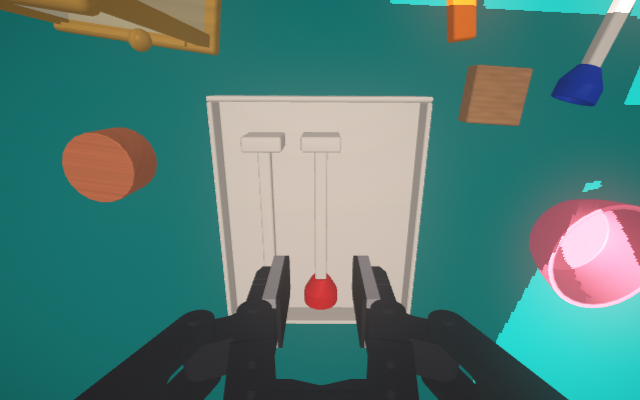

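```bash
python3 -m pendant '[0,0,0,0,0,8.2,0.06, 0,0,0,0,0,8.3,0.06, 0.034,0.025,0,0,0,0,0.06, 0.034,0.025,0,0,0,0,0.06, 0.034,0.025,0,0,0,0,0.06, 0.034,0.025,0,0,0,0,0.06, 0.034,0.025,0.01,0,0,0,0.06, 0.034,0.025,0.02,0,0,0,0.06, 0.034,0.026,0.025,0,0,0,0.06, 0.034,0.026,0.025,0,0,0,0.06, 0,0,0,0,0,0,0.06, 0,0,0,0,0,0,0.06]'; python3 wr.py pics/w10.png; python3 -c "
from st import *
rel([695,114.5,6],-8.3)"
```

```text
t: 24.05
tcp_pos: [692.9, 111.7, 112.2]
eef_rot: [0.0, 0.997, -0.073, -0.001]
contact_force: [0.0, 1.5, -0.6]
gripper_width: 60.3
t 24.1 tcp [692.9 112.7 113.6] x [ 0.99 -0.14  0.  ] z [ 0.  0. -1.] F [0.3 0.7 0. ] w 60.1 q [0.11 0.74 1.14 0.   1.26 1.82]
shift cur axes mm [  1.8  -2.  107.6] | in goal axes [  1.8  -2.1 107.6] | rotvec deg [-0. -0.  0.] | yaw goal -8.3
```

View pics/w10.png

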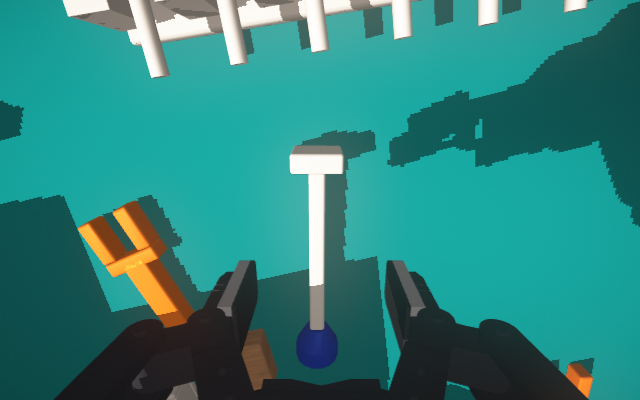

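```bash
python3 -m pendant '[0.002,-0.002,0.04,0,0,0,0.06, 0,0,0.04,0,0,0,0.06, 0,0,0.02,0,0,0,0.06, 0,0,0.006,0,0,0,0.06, 0,0,0,0,0,0,0.04]'; python3 -c "
from st import *
now()
rel([695,114.5,6],-8.3)"
```

```text
t: 24.6
tcp_pos: [695.3, 115.0, 8.2]
eef_rot: [-0.0, 0.997, -0.072, 0.001]
contact_force: [0.4, 0.3, 0.2]
gripper_width: 47.0
t 24.6 tcp [695.3 115.    8.2] x [ 0.99 -0.14  0.  ] z [ 0.  0. -1.] F [0.4 0.3 0.2] w 47.0 q [0.11 0.87 1.18 0.   1.09 1.83]
shift cur axes mm [-0.2  0.6  2.2] | in goal axes [-0.2  0.6  2.2] | rotvec deg [-0.  -0.1  0.1] | yaw goal -8.3
```

```bash
python3 -m pendant '[0,0,0.002,0,0,0,0.03, 0,0,0,0,0,0,0, 0,0,0,0,0,0,0, 0,0,0,0,0,0,0, 0,0,0,0,0,0,0]';  python3 -m pendant '[0,0,-0.03,0,0,0,0, 0,0,-0.05,0,0,0,0, 0,0,-0.05,0,0,0,0, 0,0,-0.05,0,0,0,0, 0,0,0,0,0,0,0, 0,0,0,0,0,0,0]'; python3 wr.py pics/w11.png; python3 -c "
from st import *
rel([520,90,206],10)"
```

```text
t: 25.1
tcp_pos: [696.0, 114.2, 6.9]
eef_rot: [-0.0, 0.997, -0.072, 0.001]
contact_force: [-0.9, -0.0, 6.9]
gripper_width: 10.3
t: 25.7
tcp_pos: [695.5, 114.0, 186.8]
eef_rot: [-0.0, 0.997, -0.072, 0.001]
contact_force: [-0.9, -0.3, -0.9]
gripper_width: 10.6
t 25.75 tcp [695.  114.  184.8] x [ 0.99 -0.14 -0.  ] z [-0. -0. -1.] F [-0.3 -0.8 -0.8] w 10.8 q [0.11 0.69 1.06 0.   1.39 1.83]
shift cur axes mm [-169.7   48.9  -21.1] | in goal axes [-176.5   -6.8  -21.2] | rotvec deg [ -0.    0.  -18.3] | yaw goal 10
```

View pics/w11.png

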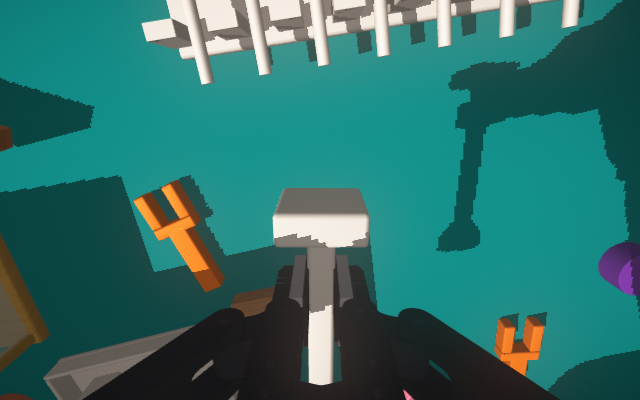

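The blue stick is held. I'll move it to above the dish and tilt.

```bash
python3 -m pendant '[0,0,-0.007,0,0,-6.1,0, 0,0,-0.007,0,0,-6.1,0, 0,0,-0.007,0,0,-6.1,0, -0.044,-0.002,0,0,0,0,0, -0.044,-0.002,0,0,0,0,0, -0.044,-0.002,0,0,0,0,0, -0.044,-0.001,0,0,0,0,0, 0,0,0,0,8.5,0,0, 0,0,0,0,8.5,0,0, 0,0,0,0,8.5,0,0, 0,0,0,0,8.5,0,0, 0,0,0,0,0,0,0]'; python3 - <<'E'
from dip import *
im,d,c=grab('scene'); cv2.imwrite('pics/s7.png',cv2.resize(im[80:220,240:440],None,fx=4,fy=4))
now(); g=dipgoal([421,73],10,28,L=134,p=11,tilt=34);rel(g,10,34); print(g,mouth(134,11))
E
```

```text
t: 26.95
tcp_pos: [518.2, 89.9, 203.4]
eef_rot: [-0.026, 0.953, 0.083, 0.291]
contact_force: [0.2, 1.1, -0.2]
gripper_width: 10.8
t 27.0 tcp [519.2  90.1 204.5] x [0.82 0.14 0.56] z [ 0.55  0.1  -0.83] F [ 0.5 -0.3  0.9] w 10.4 q [0.08 0.02 2.02 0.11 0.52 1.39]
shift cur axes mm [-55.2  -0.2  96.3] | in goal axes [-55.6  -0.3  96. ] | rotvec deg [-0.   0.3 -0. ] | yaw goal 10
[526.61290733  91.62240507  93.81243577] [403.43993131  69.6359227  139.27723747]
```

View pics/s7.png

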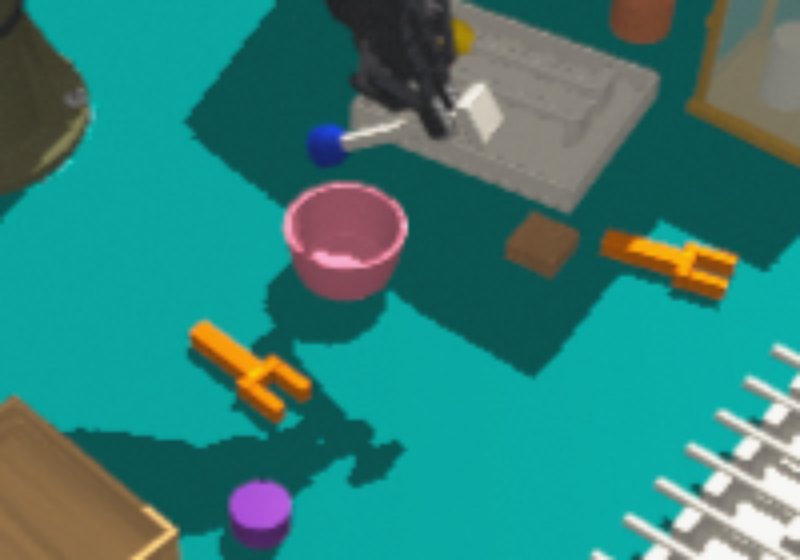

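The dish is unmoved and the blue cup is above it. Dipping.

```bash
python3 -m pendant '[-0.015,0,0.026,0,0,0,0, -0.013,0,0.022,0,0,0,0, -0.011,0,0.018,0,0,0,0, -0.01,0,0.017,0,0,0,0, -0.007,0,0.013,0,0,0,0, 0,0,0,0,0,0,0, 0,0,0,0,0,0,0, 0,0,0,0,0,0,0, 0,0,0,0,0,0,0]'; python3 - <<'E'
from dip import *
now(); print(mouth(134,11))
im,d,c=grab('scene'); cv2.imwrite('pics/s8.png',cv2.resize(im[80:220,240:440],None,fx=4,fy=4))
E
```

```text
t: 27.9
tcp_pos: [528.3, 91.6, 96.0]
eef_rot: [-0.026, 0.953, 0.084, 0.292]
contact_force: [-0.5, -1.0, -1.1]
gripper_width: 10.3
t 27.9 tcp [528.3  91.6  96. ] x [0.82 0.14 0.56] z [ 0.55  0.1  -0.83] F [-0.5 -1.  -1.1] w 10.3 q [0.08 0.23 2.09 0.23 0.23 1.26]
[412.84802658  71.20542958  30.15013564]
```

View pics/s8.png

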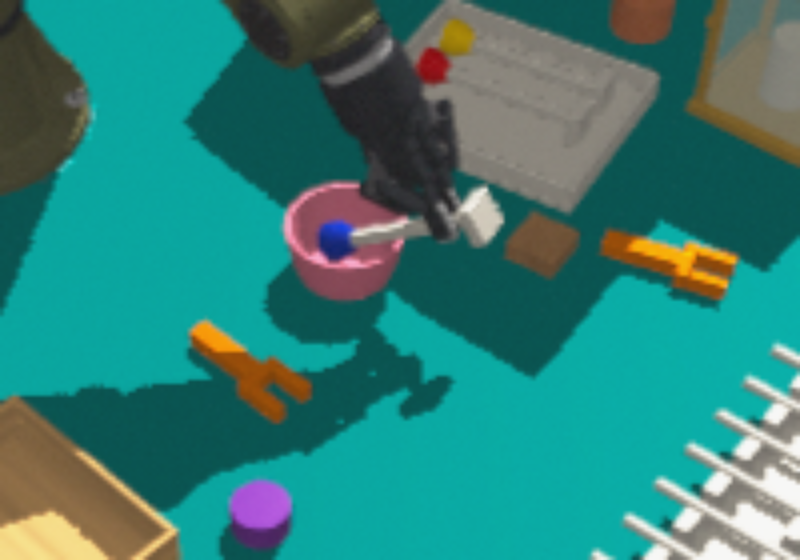

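The blue cup is in the dish, mouth at z≈30 mm. It goes to the near side of the tray.

```bash
python3 -m pendant '[0.023,0,-0.04,0,0,0,0, 0.023,0,-0.04,0,0,0,0, 0.01,0,-0.015,0,0,0,0, 0,0,0,0,-8.5,0,0, 0,0,0,0,-8.5,0,0, 0,0,0,0,-8.5,0,0, 0,0,0,0,-8.5,0,0, 0,0,0,0,0,2,0, 0,0,0,0,0,0,0]'; python3 - <<'E'
from dip import *
now(); rel([461.5,299,14],8)
E
```

```text
t: 28.85
tcp_pos: [521.5, 90.4, 205.2]
eef_rot: [0.0, 0.998, 0.07, -0.0]
contact_force: [0.4, 0.2, -0.3]
gripper_width: 10.6
t 28.85 tcp [521.5  90.4 205.2] x [ 0.99  0.14 -0.  ] z [-0. -0. -1.] F [ 0.4  0.2 -0.3] w 10.6 q [ 0.1   0.28  1.61 -0.    1.25  1.53]
shift cur axes mm [ -30.4 -215.   191.1] | in goal axes [ -30.4 -215.   191.2] | rotvec deg [ 0.  0. -0.] | yaw goal 8
```

```bash
python3 -m pendant '[-0.006,-0.043,0,0,0,0,0, -0.006,-0.043,0,0,0,0,0, -0.006,-0.043,0.005,0,0,0,0, -0.006,-0.043,0.02,0,0,0,0, -0.006,-0.043,0.025,0,0,0,0, 0,0,0.04,0,0,0,0, 0,0,0,0,0,0,0, 0,0,0,0,0,0,0]'; python3 wr.py pics/w12.png; python3 - <<'E'
from dip import *
rel([461.5,299,14],8)
E
```

```text
t: 29.65
tcp_pos: [461.7, 298.6, 116.4]
eef_rot: [0.0, 0.998, 0.07, 0.0]
contact_force: [0.9, 0.5, -0.0]
gripper_width: 10.3
t 29.7 tcp [462.4 298.7 117.4] x [0.99 0.14 0.  ] z [ 0.  0. -1.] F [0.9 0.2 0.2] w 10.5 q [ 0.51  0.42  1.64 -0.    1.08  1.94]
shift cur axes mm [ -1.1  -0.4 103.4] | in goal axes [ -0.9  -0.5 103.4] | rotvec deg [-0.  -0.1 -0. ] | yaw goal 8
```

View pics/w12.png

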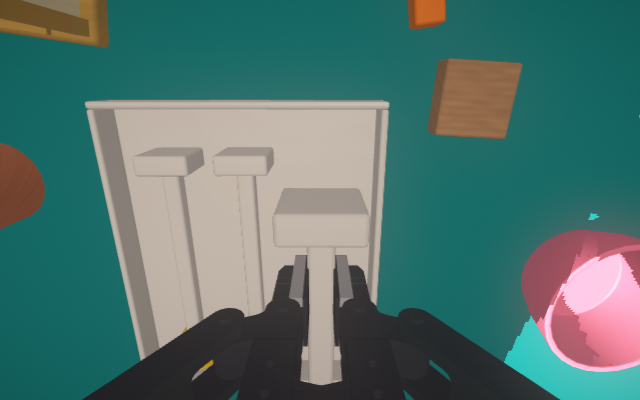

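```bash
python3 -m pendant '[0,0,0.04,0,0,0,0, 0,0,0.04,0,0,0,0, 0,0,0.016,0,0,0,0, 0,0,0.006,0,0,0,0, 0,0,0,0,0,0,0, 0,0,0,0,0,0,0.03, 0,0,0,0,0,0,0.03, 0,0,0,0,0,0,0.03, 0,0,-0.03,0,0,0,0.03, 0,0,-0.05,0,0,0,0.03, 0,0,-0.05,0,0,0,0.03, 0,0,-0.05,0,0,0,0.03]'; python3 wr.py pics/w13.png; python3 - <<'E'
from st import *
rel([621,253,100],15.5)
E
```

```text
t: 30.9
tcp_pos: [461.2, 298.9, 195.9]
eef_rot: [-0.0, 0.998, 0.07, 0.0]
contact_force: [0.3, -0.0, -0.1]
gripper_width: 30.1
t 30.95 tcp [463.6 300.2 204.7] x [0.99 0.14 0.01] z [ 0.01  0.01 -1.  ] F [1.2 0.9 9.7] w 29.9 q [0.51 0.32 1.56 0.   1.25 1.94]
shift cur axes mm [148.1  69.2 106.1] | in goal axes [139.1  87.6 104.7] | rotvec deg [-0.2 -0.7 -7.5] | yaw goal 15.5
```

View pics/w13.png

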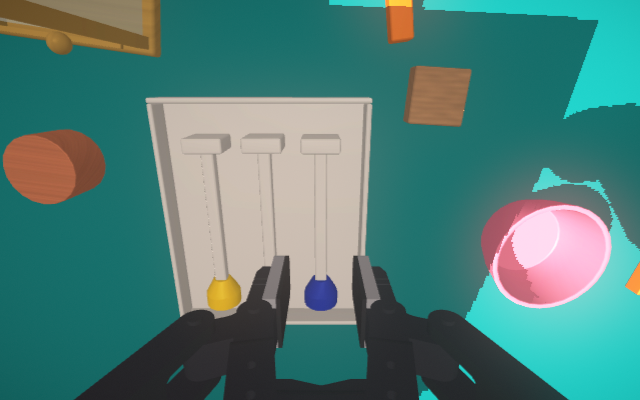

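All three sticks are flat in the tray. Next come the orange tyers, starting with the one at top pixel (171,182).

```bash
python3 -m pendant '[0,0,0,0,0,-7.5,0.05, 0.035,0.022,0,0,0,0,0.05, 0.035,0.022,0.01,0,0,0,0.05, 0.035,0.022,0.02,0,0,0,0.05, 0.035,0.022,0.03,0,0,0,0.05, 0,0,0.015,0,0,0,0.05, 0,0,0,0,0,0,0.05, 0,0,0,0,0,0,0.05]'; python3 wr.py pics/w14.png; python3 - <<'E'
from st import *
rel([621,253.5,4],15.5)
E
```

```text
t: 31.75
tcp_pos: [618.8, 252.5, 120.0]
eef_rot: [-0.0, 0.991, 0.135, 0.0]
contact_force: [0.1, 0.5, 0.4]
gripper_width: 50.0
t 31.8 tcp [619.  252.7 120.8] x [0.96 0.27 0.  ] z [ 0.  0. -1.] F [ 0.2 -0.3  0.9] w 50.0 q [0.33 0.66 1.26 0.   1.22 1.63]
shift cur axes mm [  1.9  -0.2 116.8] | in goal axes [  2.2  -0.2 116.8] | rotvec deg [-0.  -0.1  0.1] | yaw goal 15.5
```

View pics/w14.png

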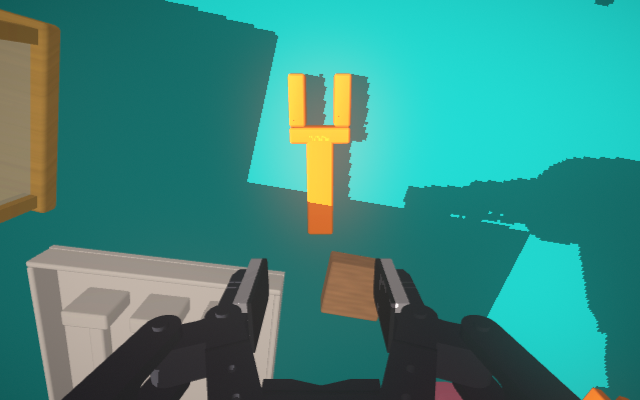

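The tyer has been knocked away: its handle end is at (320,234) and its fork tips are at (320,74). I'll remeasure from this picture.

```bash
python3 -c "
from st import *
f=np.load('w.npz');c={k:f[k] for k in('mtx','rvec','tvec')};im=f['im']
for p in[(320,234,18),(320,74,18),(320,143,18),(351,283,22)]: print(ray(c,*p).round(0))
for t in tyers(im,c): print(t)
"; python3 look.py pics/l4.png
```

```text
[594. 246.  18.]
[708. 278.  18.]
[663. 265.  18.]
[560. 210.  22.]
{'org': array([684.80388814, 267.47400395]), 'handle': array([nan, nan]), 'dir': array([0.04255627, 0.99909407]), 'ang': np.float64(87.5609689028397), 'L': np.float64(45.63370130672017), 'px': array([321., 111.])}
{'org': array([630.28746253, 251.23064886]), 'handle': array([662.5417912 , 253.44160715]), 'dir': array([-0.99694162, -0.07814995]), 'ang': np.float64(-175.5177671932343), 'L': np.float64(75.09445941783355), 'px': array([321., 214.])}
{'org': array([503.06174991, -55.5096032 ]), 'handle': array([nan, nan]), 'dir': array([-0.01307941,  0.99991446]), 'ang': np.float64(90.74941629273724), 'L': np.float64(24.152996117802584), 'px': array([596., 395.])}
dish [421.  74.  55.]
tyer {'org': [657.0, -274.0], 'handle': [627.0, -280.0], 'dir': [0.98, 0.21], 'ang': 11.8, 'L': 116.0, 'px': [360.0, 174.0]}
tyer {'org': [616.0, 252.0], 'handle': [nan, nan], 'dir': [-0.96, -0.3], 'ang': -162.8, 'L': 47.0, 'px': [175.0, 195.0]}
tyer {'org': [434.0, -82.0], 'handle': [404.0, -81.0], 'dir': [1.0, -0.01], 'ang': -0.8, 'L': 113.0, 'px': [294.0, 257.0]}
t 31.85 tcp [619.1 252.8 121.2] x [0.96 0.27 0.  ] z [ 0.  0. -1.] F [ 0.4 -0.3  0.5] w 49.9 q [0.33 0.66 1.26 0.   1.22 1.63]st.py:36: RuntimeWarning: Mean of empty slice.
  h=(P-mm)[q<q.max()-60]; hm=h.mean(0)
  ret = um.true_divide(
st.py:36: RuntimeWarning: Mean of empty slice.
  h=(P-mm)[q<q.max()-60]; hm=h.mean(0)
  ret = um.true_divide(
```

View pics/l4.png

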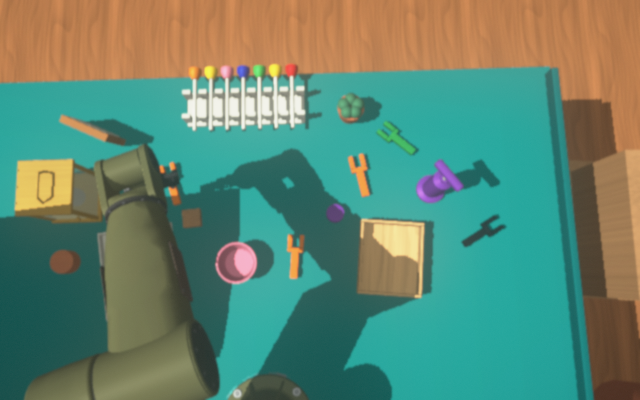

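Correction: the rays put the handle end at (594,246) and the fork at (708,278), which matches the first measurement. It was not knocked; the wrist camera just sits ahead of the fingers. I'll descend.

```bash
python3 -m pendant '[0.002,0,0.04,0,0,0,0.05, 0,0,0.04,0,0,0,0.05, 0,0,0.025,0,0,0,0.05, 0,0,0.01,0,0,0,0.05, 0,0,0,0,0,0,0.05]'; python3 -m pendant '[0,0,0.001,0,0,0,0, 0,0,0,0,0,0,0, 0,0,0,0,0,0,0, 0,0,0,0,0,0,0, 0,0,0,0,0,0,0]'; python3 -m pendant '[0,0,-0.03,0,0,0,0, 0,0,-0.05,0,0,0,0, 0,0,-0.05,0,0,0,0, 0,0,-0.05,0,0,0,0, 0,0,0,0,0,0,0, 0,0,0,0,0,0,0]'; python3 wr.py pics/w15.png
```

```text
t: 32.35
tcp_pos: [620.9, 252.8, 4.3]
eef_rot: [-0.0, 0.991, 0.135, -0.0]
contact_force: [0.4, -0.1, 0.0]
gripper_width: 49.8
t: 32.85
tcp_pos: [622.1, 252.9, 5.2]
eef_rot: [-0.0, 0.991, 0.135, 0.002]
contact_force: [-0.2, 0.6, 6.9]
gripper_width: 18.3
t: 33.45
tcp_pos: [621.4, 252.5, 184.7]
eef_rot: [-0.0, 0.991, 0.135, 0.001]
contact_force: [-0.7, -0.3, -1.4]
gripper_width: 18.8
t 33.5 tcp [620.8 252.4 182.7] x [ 0.96  0.27 -0.  ] z [-0. -0. -1.] F [ 0.   0.2 -0.6] w 18.8 q [0.33 0.61 1.19 0.   1.34 1.63]
```

View pics/w15.png

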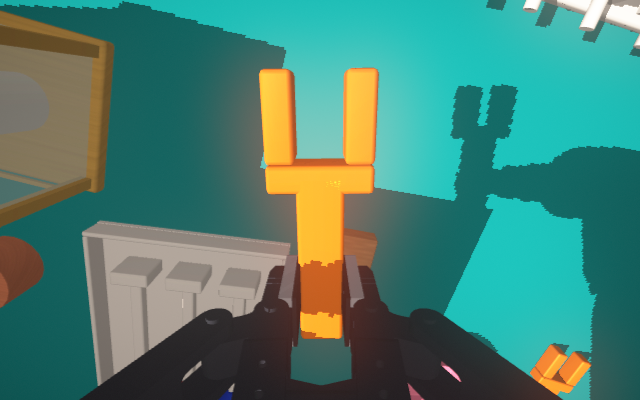

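The tyer is held. On to the crate.

```bash
python3 -m pendant '[0,0,0,0,0,7,0, 0,0,0,0,0,7,0, 0,0,0,0,0,7,0, -0.014,0.046,0,0,0,0,0, -0.014,0.046,0,0,0,0,0, -0.014,0.046,0,0,0,0,0, -0.014,0.046,0,0,0,0,0, -0.014,0.046,0,0,0,0,0, -0.014,0.046,0,0,0,0,0, -0.014,0.046,0,0,0,0,0, -0.014,0.046,0,0,0,0,0, -0.014,0.046,0,0,0,0,0]'; python3 -c "
from st import *
now();rel([391,-390,100],-5.5)"
```

```text
t: 34.7
tcp_pos: [454.5, -149.0, 181.7]
eef_rot: [-0.0, 0.999, -0.048, -0.001]
contact_force: [1.6, -0.1, -0.5]
gripper_width: 18.8
t 34.7 tcp [ 454.5 -149.   181.7] x [ 1.  -0.1 -0. ] z [-0.  0. -1.] F [ 1.6 -0.1 -0.5] w 18.8 q [-0.39  0.19  1.78 -0.    1.18  1.27]
shift cur axes mm [-40.  246.   81.6] | in goal axes [-40.1 246.   81.7] | rotvec deg [-0.   0.1  0. ] | yaw goal -5.5
```

```bash
python3 -m pendant '[-0.008,0.046,0,0,0,0,0, -0.007,0.046,0,0,0,0,0, -0.007,0.046,0,0,0,0,0, -0.007,0.046,0.01,0,0,0,0, -0.006,0.045,0.015,0,0,0,0, -0.005,0.017,0.015,0,0,0,0, 0,0,0.02,0,0,0,0, 0,0,0,0,0,0,0, 0,0,0,0,0,0,0]'; python3 wr.py pics/w16.png; python3 -c "
from st import *
rel([391,-390,15],-5.5)"
```

```text
t: 35.6
tcp_pos: [392.7, -388.2, 122.4]
eef_rot: [-0.001, 0.999, -0.048, -0.001]
contact_force: [-0.4, -0.4, -0.4]
gripper_width: 18.1
t 35.65 tcp [ 393.1 -388.4  123.2] x [ 1.   -0.09 -0.  ] z [-0.  0. -1.] F [ 0.5  0.4 -0.9] w 18.4 q [-0.85  0.42  1.63  0.    1.1   0.82]
shift cur axes mm [ -1.9   1.9 108.2] | in goal axes [ -1.9   1.8 108.2] | rotvec deg [-0.   0.   0.1] | yaw goal -5.5
```

View pics/w16.png

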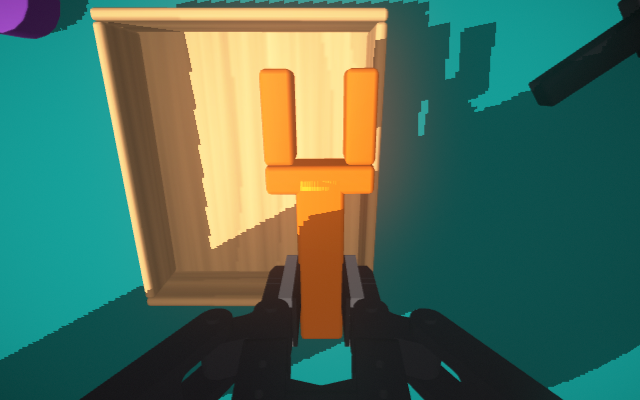

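```bash
python3 -c "
from st import *
f=np.load('w.npz');c={k:f[k] for k in('mtx','rvec','tvec')}
for p in[(92,11,50),(387,11,50),(378,165,50),(148,303,50)]: print(ray(c,*p).round(0))"
```

```text
[ 530. -272.   50.]
[ 514. -438.   50.]
[ 425. -429.   50.]
[ 336. -253.   50.]
```

```bash
python3 -m pendant '[-0.001,-0.008,0.03,0,0,0,0, 0,0,0.035,0,0,0,0, 0,0,0.03,0,0,0,0, 0,0,0.012,0,0,0,0, 0,0,0,0,0,0,0, 0,0,0,0,0,0,0.032, 0,0,0,0,0,0,0.032, 0,0,0,0,0,0,0.032, 0,0,-0.03,0,0,0,0.032, 0,0,-0.05,0,0,0,0.032, 0,0,-0.05,0,0,0,0.032, 0,0,-0.05,0,0,0,0.032]'; python3 wr.py pics/w17.png; python3 -c "
from st import *
rel([629,-279,100],11.7)"
```

```text
t: 36.85
tcp_pos: [392.4, -380.4, 198.8]
eef_rot: [0.0, 0.999, -0.048, 0.0]
contact_force: [0.7, 0.1, -0.4]
gripper_width: 32.0
t 36.9 tcp [ 394.2 -382.4  207.6] x [ 1.   -0.1   0.01] z [ 0.01 -0.01 -1.  ] F [ 0.5 -0.6  9.7] w 31.9 q [-0.84  0.31  1.56  0.    1.25  0.83]
shift cur axes mm [ 222.8 -126.2  108.6] | in goal axes [250.8 -53.6 107.6] | rotvec deg [  0.6  -0.5 -17.2] | yaw goal 11.7
```

View pics/w17.png

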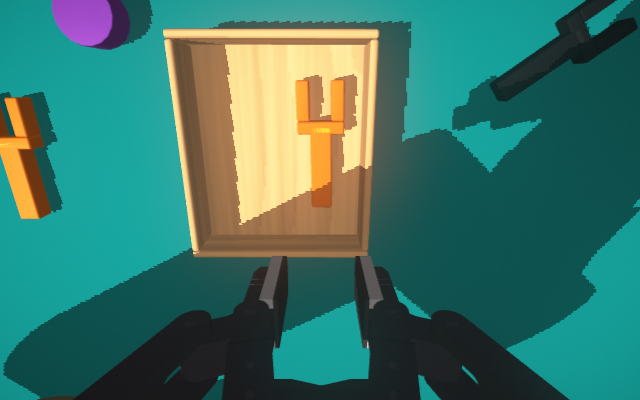

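The first tyer lies flat in the crate at (322,145). The next one is at top pixel (360,174).

```bash
python3 -m pendant '[0,0,0,0,0,-8.6,0.05]' ; python3 -m pendant '[0,0,0,0,0,-8.5,0.05, 0,0,0,0,0,-8.5,0.05, 0.042,-0.009,0,0,0,0,0.05, 0.042,-0.009,0,0,0,0,0.05, 0.042,-0.009,0,0,0,0,0.05, 0.042,-0.009,0.01,0,0,0,0.05, 0.042,-0.009,0.03,0,0,0,0.05, 0.042,-0.009,0.03,0,0,0,0.05, 0,0,0,0,0,0,0.05, 0,0,0,0,0,0,0.05]'; python3 wr.py pics/w18.png; python3 -c "
from st import *
f=np.load('w.npz');c={k:f[k] for k in('mtx','rvec','tvec')}
rel([630,-279.5,4],11.7)"
```

```text
t: 37.9
tcp_pos: [625.3, -278.4, 127.9]
eef_rot: [-0.0, 0.995, 0.101, -0.001]
contact_force: [0.5, -0.5, 1.4]
gripper_width: 50.0
t 37.95 tcp [ 625.1 -279.3  129.5] x [0.98 0.2  0.  ] z [ 0. -0. -1.] F [ 0.5 -0.8 -0.1] w 49.8 q [-0.47  0.69  1.19 -0.    1.26  0.9 ]
shift cur axes mm [  4.7   1.1 125.5] | in goal axes [  4.8   1.2 125.5] | rotvec deg [ 0.  -0.  -0.2] | yaw goal 11.7refused, turn out of range in row 1
```

View pics/w18.png

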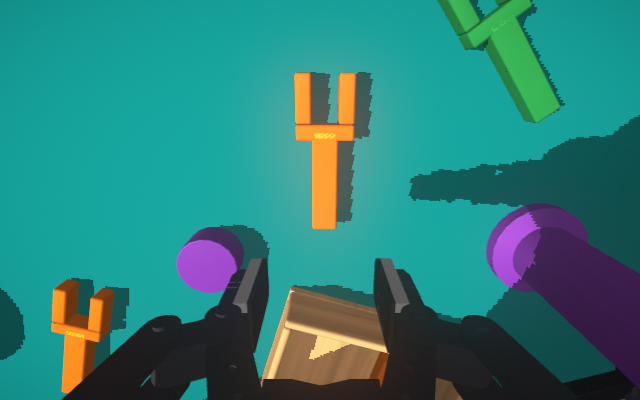

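```bash
python3 -c "
from st import *
f=np.load('w.npz');c={k:f[k] for k in('mtx','rvec','tvec')}
print(ray(c,324,229,18).round(0),ray(c,325,73,18).round(0))"
python3 -m pendant '[0.005,0.001,0.04,0,0,0,0.05, 0,0,0.04,0,0,0,0.05, 0,0,0.03,0,0,0,0.05, 0,0,0.014,0,0,0,0.05, 0,0,0,0,0,0,0.05]'
```

```text
[ 601. -288.   18.] [ 718. -264.   18.]
t: 38.45
tcp_pos: [629.5, -279.6, 4.6]
eef_rot: [-0.0, 0.995, 0.1, -0.0]
contact_force: [0.8, 0.3, 0.6]
gripper_width: 50.0
```

```bash
python3 -m pendant '[0,0.002,0.001,0,0,0,0.03, 0,0,0,0,0,0,0, 0,0,0,0,0,0,0, 0,0,0,0,0,0,0, 0,0,0,0,0,0,0]'; python3 -m pendant '[0,0,-0.03,0,0,0,0, 0,0,-0.05,0,0,0,0, 0,0,-0.05,0,0,0,0, 0,0,-0.05,0,0,0,0, 0,0,0,0,0,0,0, 0,0,0,0,0,0,0]'; python3 wr.py pics/w19.png;  python3 -c "
from st import *
rel([396,-335,120],-5.5)"
```

```text
t: 38.95
tcp_pos: [631.7, -281.7, 6.4]
eef_rot: [0.001, 0.995, 0.1, 0.002]
contact_force: [-2.0, -0.7, 7.5]
gripper_width: 17.9
t: 39.55
tcp_pos: [631.0, -281.1, 186.0]
eef_rot: [0.001, 0.995, 0.1, 0.002]
contact_force: [0.1, -0.5, -1.0]
gripper_width: 18.2
t 39.6 tcp [ 630.5 -280.8  184. ] x [0.98 0.2  0.  ] z [ 0. -0. -1.] F [-0.2  0.  -1.3] w 18.1 q [-0.47  0.66  1.11 -0.    1.37  0.9 ]
shift cur axes mm [-240.6    6.2   63.9] | in goal axes [-228.3   76.4   64. ] | rotvec deg [ 0. -0. 17.] | yaw goal -5.5
```

View pics/w19.png

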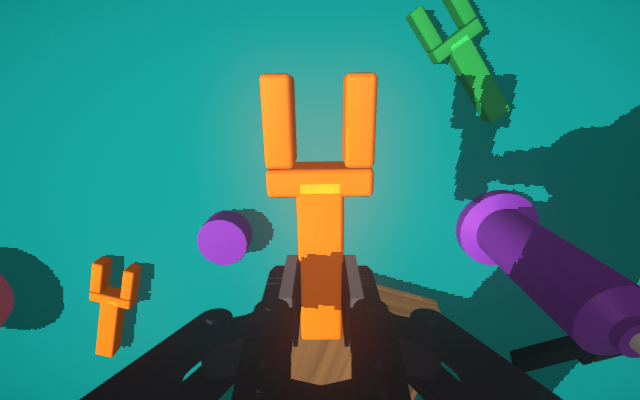

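```bash
python3 -m pendant '[0,0,0,0,0,8.5,0, 0,0,0,0,0,8.5,0, -0.038,0.012,0,0,0,0,0, -0.038,0.012,0,0,0,0,0, -0.038,0.012,0,0,0,0,0, -0.038,0.012,0,0,0,0,0, -0.038,0.012,0.02,0,0,0,0, -0.038,0.012,0.03,0,0,0,0, 0,0,0,0,0,0,0, 0,0,0,0,0,0,0]'; python3 wr.py pics/w20.png;  python3 -c "
from st import *
rel([396,-331,16],-5.5)"
```

```text
t: 40.6
tcp_pos: [396.1, -330.7, 132.8]
eef_rot: [-0.001, 0.999, -0.048, -0.001]
contact_force: [-0.2, -0.1, 0.3]
gripper_width: 18.1
t 40.65 tcp [ 397.1 -330.9  133.6] x [ 1.  -0.1 -0. ] z [-0.  0. -1.] F [ 0.2  0.  -1.3] w 18.5 q [-0.77  0.33  1.72  0.    1.09  0.9 ]
shift cur axes mm [ -1.1   0.2 117.6] | in goal axes [ -1.1   0.2 117.6] | rotvec deg [-0.  0.  0.] | yaw goal -5.5
```

View pics/w20.png

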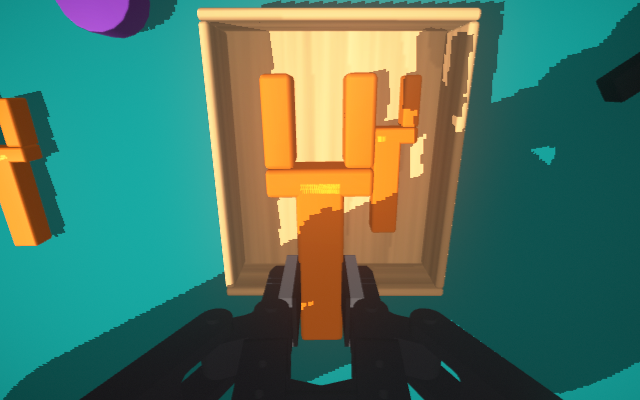

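```bash
python3 -m pendant '[0,-0.001,0.04,0,0,0,0, 0,0,0.04,0,0,0,0, 0,0,0.024,0,0,0,0, 0,0,0.011,0,0,0,0, 0,0,0,0,0,0,0, 0,0,0,0,0,0,0.032, 0,0,0,0,0,0,0.032, 0,0,0,0,0,0,0.032, 0,0,-0.03,0,0,0,0.032, 0,0,-0.05,0,0,0,0.032, 0,0,-0.05,0,0,0,0.032, 0,0,-0.05,0,0,0,0.032]'; python3 wr.py pics/w21.png; python3 -c "
from st import *
rel([408,-81,100],-3)"
```

```text
t: 41.85
tcp_pos: [396.7, -329.6, 201.5]
eef_rot: [0.0, 0.999, -0.048, 0.0]
contact_force: [0.9, -1.3, -0.0]
gripper_width: 32.1
t 41.9 tcp [ 398.7 -331.4  210. ] x [ 1.   -0.1   0.01] z [ 0.01 -0.01 -1.  ] F [ 0.7 -0.2  9. ] w 31.8 q [-0.76  0.24  1.65 -0.    1.24  0.9 ]
shift cur axes mm [ -15.6 -251.   107.9] | in goal axes [  -3.8 -250.6  110. ] | rotvec deg [ 0.5 -0.6 -2.5] | yaw goal -3
```

View pics/w21.png

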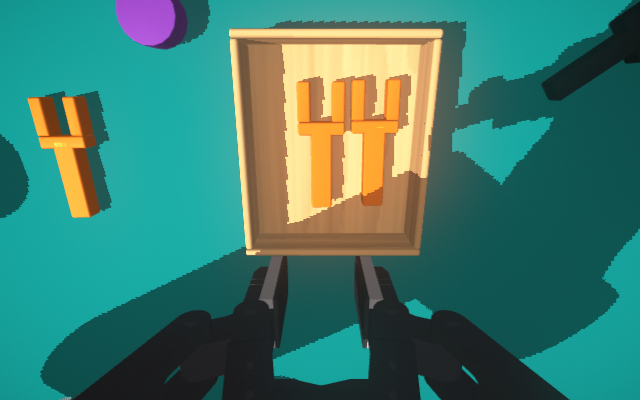

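Both tyers lie flat in the crate, and there is room on its left for the third. The last tyer, at (65,155), I'll measure here and with the top view once I'm over it.

```bash
python3 -c "
from st import *
f=np.load('w.npz');c={k:f[k] for k in('mtx','rvec','tvec')}
print(ray(c,85,215,18).round(0),ray(c,56,97,18).round(0))"; python3 look.py pics/l5.png 2>/dev/null | grep tyer
python3 -m pendant '[0,-0.042,0,0,0,0,0.05, 0,-0.042,0,0,0,0,0.05, 0,-0.042,0,0,0,0,0.05, 0,-0.042,0.01,0,0,0,0.05, -0.005,-0.042,0.03,0,0,0,0.05, -0.005,-0.042,0.03,0,0,0,0.05, 0,0,0,0,0,0,0.05, 0,0,0,0,0,0,0.05]'; python3 wr.py pics/w22.png
```

```text
[381. -82.  18.] [500. -92.  18.]
tyer {'org': [435.0, -83.0], 'handle': [405.0, -80.0], 'dir': [1.0, -0.1], 'ang': -5.7, 'L': 114.0, 'px': [295.0, 255.0]}
tyer {'org': [461.0, -322.0], 'handle': [nan, nan], 'dir': [-1.0, -0.02], 'ang': -179.0, 'L': 50.0, 'px': [381.0, 245.0]}
t: 42.75
tcp_pos: [411.2, -80.6, 131.1]
eef_rot: [0.0, 0.999, -0.047, 0.0]
contact_force: [0.4, -0.6, 1.0]
gripper_width: 50.5
t 42.8 tcp [411.5 -81.3 131.6] x [ 1.   -0.09  0.  ] z [ 0. -0. -1.] F [-0.7 -0.6  1. ] w 50.1 q [-0.28  0.13  1.98 -0.    1.03  1.38]
```

View pics/w22.png

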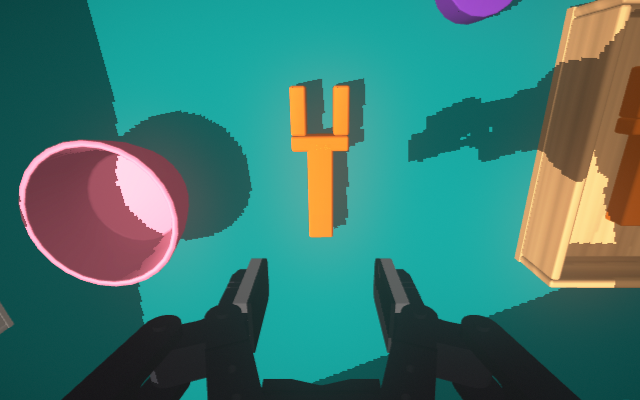

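```bash
python3 -m pendant '[0,0,0.04,0,0,0,0.05, 0,0,0.04,0,0,0,0.05, 0,0,0.03,0,0,0,0.05, 0,0,0.016,0,0,0,0.05, 0,0,0,0,0,0,0.05]'; python3 -m pendant '[0,0,0,0,0,0,0.03, 0,0,0,0,0,0,0, 0,0,0,0,0,0,0, 0,0,0,0,0,0,0, 0,0,0,0,0,0,0]'; python3 -m pendant '[0,0,-0.03,0,0,0,0, 0,0,-0.05,0,0,0,0, 0,0,-0.05,0,0,0,0, 0,0,-0.05,0,0,0,0, 0,0,0,0,0,0,0, 0,0,0,0,0,0,0]'; python3 wr.py pics/w23.png;  python3 -c "
from st import *
rel([400,-290,120],-5.5)"
```

```text
t: 43.3
tcp_pos: [410.7, -82.0, 3.9]
eef_rot: [-0.0, 0.999, -0.049, -0.001]
contact_force: [0.3, -0.2, 0.8]
gripper_width: 50.2
t: 43.8
tcp_pos: [412.1, -81.6, 6.4]
eef_rot: [0.0, 0.999, -0.048, 0.001]
contact_force: [-2.3, -1.7, 7.7]
gripper_width: 18.6
t: 44.4
tcp_pos: [411.3, -81.2, 186.3]
eef_rot: [0.0, 0.999, -0.048, 0.002]
contact_force: [-0.0, 0.4, -0.6]
gripper_width: 18.2
t 44.45 tcp [410.8 -81.  185. ] x [ 1.  -0.1  0. ] z [ 0. -0. -1.] F [-0.6 -0.2 -0.9] w 18.5 q [-0.28  0.05  1.93 -0.    1.16  1.38]
shift cur axes mm [  9.2 209.1  65. ] | in goal axes [  9.3 209.1  65. ] | rotvec deg [ 0. -0.  0.] | yaw goal -5.5
```

View pics/w23.png

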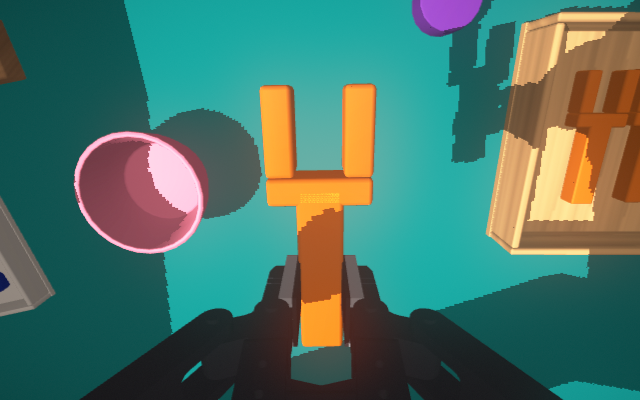

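There is no safe finger room next to the crate wall, so I'll lay the third tyer squarely on top of the second. Its underside would be about 25 mm up, well under 70.

```bash
python3 -m pendant '[0.002,0.042,0,0,0,0,0, 0.002,0.042,0,0,0,0,0, 0.002,0.042,0,0,0,0,0, 0.002,0.042,0,0,0,0,0, 0.001,0.042,0.02,0,0,0,0, 0.001,0.04,0.03,0,0,0,0, 0,0,0,0,0,0,0, 0,0,0,0,0,0,0]'; python3 wr.py pics/w24.png;  python3 -c "
from st import *
rel([398,-331,37],-5.5)"
```

```text
t: 45.25
tcp_pos: [396.2, -330.6, 132.8]
eef_rot: [-0.001, 0.999, -0.049, -0.002]
contact_force: [0.2, 1.5, -1.5]
gripper_width: 18.3
t 45.3 tcp [ 396.9 -330.3  134.1] x [ 1.  -0.1 -0. ] z [-0.  0. -1.] F [ 0.7  0.1 -1. ] w 18.3 q [-0.77  0.33  1.72  0.    1.09  0.9 ]
shift cur axes mm [ 1.4  0.7 97.1] | in goal axes [ 1.2  0.6 97.1] | rotvec deg [-0.1  0.1  0. ] | yaw goal -5.5
```

View pics/w24.png

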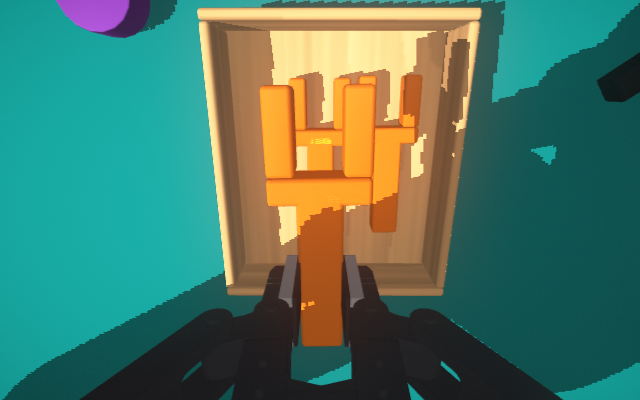

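```bash
python3 -m pendant '[0.002,0,0.04,0,0,0,0, 0,0,0.03,0,0,0,0, 0,0,0.018,0,0,0,0, 0,0,0.008,0,0,0,0, 0,0,0,0,0,0,0]'; python3 -m pendant '[0,0,0,0,0,0,0.032, 0,0,0,0,0,0,0.032, 0,0,0,0,0,0,0.032, 0,0,-0.03,0,0,0,0.032, 0,0,-0.05,0,0,0,0.032, 0,0,-0.05,0,0,0,0.032, 0,0,-0.05,0,0,0,0.032, 0,0,0,0,0,0,0.032]'; python3 wr.py pics/w25.png; python3 look.py pics/l6.png 2>/dev/null; python3 -c "
from h import *
im,d,c=grab('scene'); cv2.imwrite('pics/s9.png',im)"
```

```text
t: 45.8
tcp_pos: [399.4, -330.3, 38.9]
eef_rot: [-0.0, 0.999, -0.047, -0.0]
contact_force: [-0.1, -0.3, -0.2]
gripper_width: 18.1
t: 46.6
tcp_pos: [400.7, -332.5, 226.3]
eef_rot: [0.004, 0.999, -0.048, 0.004]
contact_force: [0.1, -0.6, -0.9]
gripper_width: 32.0
t 46.65 tcp [ 400.  -331.7  222.6] x [ 1.   -0.1   0.01] z [ 0. -0. -1.] F [-0.  -0.5 -0.3] w 31.8 q [-0.76  0.24  1.62  0.    1.28  0.9 ]
dish [421.  74.  55.]
yellow {'cup': [321.0, 387.0], 'foot': [107.0, 227.0], 'org': [80.0, 313.0], 'dir': [-0.3, 0.95], 'ang': 107.4, 'len_cup': 267.0, 'mouth': [54.0, 399.0]}
red {'cup': [329.0, 336.0], 'foot': [112.0, 232.0], 'org': [80.0, 316.0], 'dir': [-0.36, 0.93], 'ang': 111.4, 'len_cup': 240.0, 'mouth': [47.0, 400.0]}
blue {'cup': [336.0, 282.0], 'foot': [359.0, 78.0], 'org': [441.0, 116.0], 'dir': [0.91, 0.42], 'ang': 24.6, 'len_cup': 205.0, 'mouth': [523.0, 153.0]}
tyer {'org': [460.0, -324.0], 'handle': [nan, nan], 'dir': [-1.0, 0.01], 'ang': 179.2, 'L': 52.0, 'px': [381.0, 245.0]}
tyer {'org': [376.0, -333.0], 'handle': [nan, nan], 'dir': [-0.74, 0.67], 'ang': 137.8, 'L': 28.0, 'px': [386.0, 275.0]}
t 46.7 tcp [ 399.3 -331.2  220.2] x [ 1.  -0.1  0. ] z [ 0. -0. -1.] F [-0.4  0.7 -0.7] w 32.0 q [-0.76  0.24  1.63  0.    1.27  0.9 ]
```

View pics/w25.png

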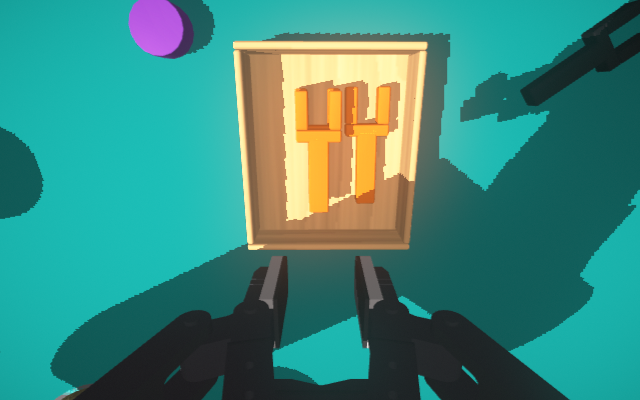

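View pics/s9.png

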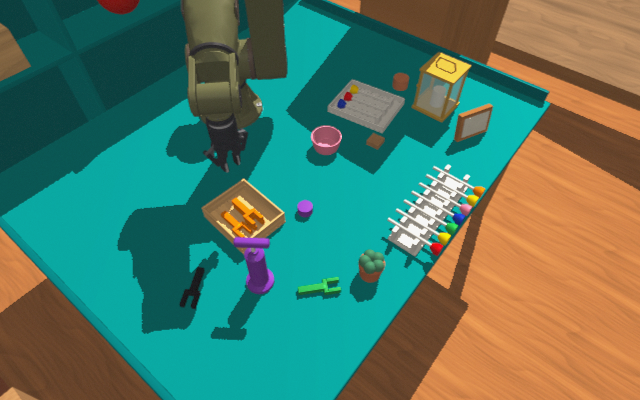

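View pics/l6.png

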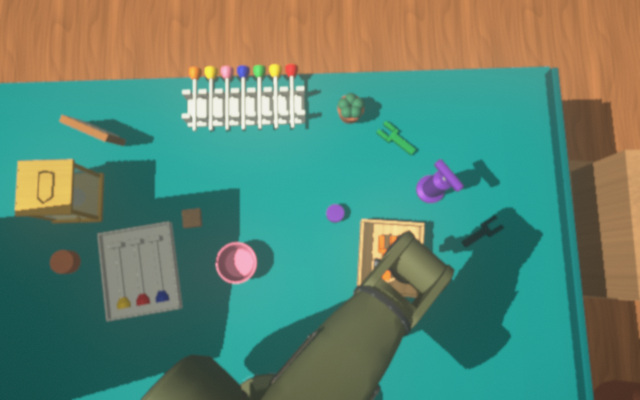

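The last views show the three sticks flat in the tray, with cups at (124,301), (142,299) and (162,296). The three tyers are in the crate, the third stacked on the second. The dish is at its starting spot, the pump, ribbon and box haven't moved, and the gripper is clear. Handing in.

```bash
python3 -c "
from bench import ctrl
print(ctrl.hand_in())"
```

```text
the job is handed in; nothing more can be done
None
```

The job is done and handed in at about 47 s of the 210 s allowed; no verdict was reported.

- **Sticks:** I dipped yellow, red and blue in that order, each held in the gripper. The cup mouths came to about 28–30 mm above the dish's underside, 9–11 mm from its centre (limits 43 and 45 mm). Those figures come from the gripper's pose and where I held the bar. All three now lie flat in the tray, cup centres about 81 mm along its long axis from the middle.
- **Tying tools:** All three orange tools are in the crate. I laid the third flat on top of the second, because there was no finger room beside the crate wall. By reckoning its underside is about 25 mm up (limit 70 mm).
- **Last checks:** The dish measured at (421, 74), within 1 mm of its start. The pump, ribbon spool and box looked unmoved in the pictures, and the gripper was clear at 220 mm.

**What disagreed:**
- The first red grip was too near the fingertips (gripper at 15 mm instead of about 9), so I opened and gripped again lower.
- One wrist view made a tying tool look knocked away, but measuring showed it where it had been.
- One move was refused for a turn just over the limit, and I retyped it.
- In the last top view my stick finder gave false foot positions inside the tray, and the arm hid part of the crate. There I relied on the cup positions and the pictures instead.

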